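Slide the vial carrier round the corner lane into the reading bay

TASK

Stand the red-capped vial carrier upright in the flared mouth of the steel-railed lane, then slide it along the lane floor, round the corner, past the sprung catch pin and home against the rubber buffer of the white reading bay, so that the pin snaps out behind it and it stays held when you let go. Push gently: never force the carrier hard against the rails or ram the buffer to the end of its travel, do not lift the carrier once it is past the mouth or tip it over, and leave the other two carriers, the marker pen and the red-lidded tub where they are.

Things in the scene. Friction and masses are not known exactly. Their poses are not given: they have to be found in the camera images.
- carrier_red_mid (a point): Red-capped vial carrier, loose, 0.15-0.25 kg: round grey puck, diameter 56, 28 high, red band; fixed on top an amber vial, diameter 22 (28 to 56 above the underside) and a red cap, diameter 24 (56 to 70). Point: on its axis, 35 above its underside; z up, yaw of no matter. Grip by vial and cap from above. Stands on the blue mat (4 thick) with two like carriers about 80 apart, in any order.
- lane: Two steel guide rails, 6 thick, 14 high above the lane floor (fixed aluminium plate, top 8 above the counter), inner faces 60 apart: 2 play each side of the carrier. Origin: centre of the corner's arc, at lane floor level; z up. Centreline: entry leg along +x at y=-80 to x=0; quarter turn left, radius 80 about the origin, (0,-80) to (80,0); exit leg along +y at x=80 to y=220.
- lane_mouth (a point): Point on the lane floor in the flared mouth, on the centreline, at (-78,-80) in the lane's frame; a good place to stand the carrier. The mouth opens at x=-115 of that frame, 96 wide, and narrows evenly to 60 at x=-60. The plate begins at x=-120. Axes as the lane's.
- exit_start (a point): Point on the lane floor where the corner ends and the exit leg begins; axes as the lane's, exit leg along +y. The white reading bay is clamped across this leg, its place not measured: its catch pin lies 55 to 130 from this point, differing each time, to be found by feel or sight. Nothing within 90 of the leg's centreline is higher than 60 above the counter. Friction varies.
- catch (a joint): Sprung upright brass pin of the bay, radius 5, 16 to 27 above the lane floor, standing 9.5 into the lane from the inner (-x) rail; the passing carrier pushes it aside. 0 = fully out, grows to 0.012 m. Spring 3 N plus 0.5 N/mm: pushing past it takes about 4 to 7 N. Once the carrier's centre is 18 past it, the pin is out again and holds the carrier against the buffer.
- buffer (a joint): Rubber-faced sprung plate of the bay, 40 wide, 2 to 24 above the lane floor, pressed along the exit leg. 0 = free, 0.010 m = hard end. Spring 1.5 N/mm. First touched with the carrier's centre about 17 past the pin; when let go it pushes the carrier back against the pin and stays pressed 1 to 3 mm. A push of 9 to 11 N takes the carrier past the pin and presses the buffer several mm.
- carrier_green_mid (a point): Green-capped carrier, the same otherwise, on the mat; leave alone. Point on its axis, 35 above its underside.
- carrier_white_mid (a point): White-capped carrier, the same otherwise, on the mat; leave alone. Point on its axis, 35 above its underside.
- marker: White and black marker pen, 125 long, 13 thick, lying on the counter to the right of the lane; origin under its middle, x along it. Leave alone.
- tub: White tub with red lid, diameter 96, 150 high, at the left beyond the mat; origin at the centre of its underside. Leave alone.
- carrier_red: The same red-capped carrier, its origin at the centre of its underside.
Mind the look-alikes: they are no part of the job. What is shaped like the carrier_red but pink or yellow is not meant.

How it is judged:
On the way, in this order (a step that is already met when the one before it is completed fails the run):
1. the red carrier stands upright in the mouth end of the lane, on its floor (x of carrier_red_mid in the frame of lane between -0.12 and -0.02 m and y of carrier_red_mid in the frame of lane between -0.1 and -0.06 m and z of carrier_red_mid in the frame of lane below 0.04 m and angle between carrier_red_mid's own z axis and vertical below 0.12 rad), for 0.2 s.
2. it is in the corner, standing on the lane floor (x of carrier_red_mid in the frame of lane between 0.03 and 0.1 m and y of carrier_red_mid in the frame of lane between -0.1 and -0.025 m and z of carrier_red_mid in the frame of lane below 0.04 m), for 0.1 s.
At the end, for the whole second after the job is handed in: The red carrier stands upright (within 0.08 rad) and still on the lane floor in the reading bay, on the exit leg's centreline within 8 mm, held between pin and buffer: the catch pin is out again behind it (less than 2.5 mm pushed back) and the buffer stays pressed by 0.6 to 6 mm (value of joint buffer between 0.0006 and 0.006 m and value of joint catch below 0.0025 m and x of carrier_red_mid in the frame of lane between 0.072 and 0.088 m and y of carrier_red_mid in the frame of lane above 0.065 m and z of carrier_red_mid in the frame of lane below 0.04 m and angle between carrier_red_mid's own z axis and vertical below 0.08 rad and linear speed of carrier_red below 0.01 m/s); the robot touches nothing.
It fails at once if the red carrier is pressed against the rails with more than 15 N (contact force between carrier_red and lane above 15 N).
It fails at once if the buffer is rammed to the end of its travel (more than 9 of 10 mm) (value of joint buffer above 0.009 m).
It fails at once if the red carrier is over the corner or the exit leg, lifted more than 10 mm off the lane floor (x of carrier_red_mid in the frame of lane between 0.03 and 0.11 m and y of carrier_red_mid in the frame of lane between -0.11 and 0.215 m and z of carrier_red_mid in the frame of lane above 0.045 m).
It fails at once if the red carrier is tipped by more than 0.5 rad (angle between carrier_red_mid's own z axis and vertical above 0.5 rad).
It fails at once if another carrier, the marker or the tub is moved more than 20 mm, or another carrier tipped (distance of any of carrier_green_mid, carrier_white_mid, marker, tub from where it was at the start of the episode above 0.02 m or angle between any of carrier_green_mid, carrier_white_mid's own z axis and vertical above 0.4 rad).
It also fails if it takes over 72 s, if anything falls off the work surface, if the arm or the gripper's body presses on something with over 40 N, if the wrist force passes 120 N, or if a joint passes its speed limit or range.

ROBOT

A 6-joint arm with a two-finger parallel gripper is mounted at the origin on the work surface. World frame = base frame: x ahead of the robot, y to its left, z up, the work surface at z = 0. Lengths are in m, angles in rad, forces in N, time in s.
With the tool pointing down it reaches from about 0.375 to 0.925 m from the base axis. Payload 5.7 kg.
Tool frame: the origin (TCP) lies between the finger pads; the fingertips stand 25 mm ahead of it and the grasp point (between the pads) lies 6 mm ahead of it (arm.tip_reach is the distance from the TCP to the fingertips, in m); z points along the fingers, y is the direction in which the jaws open and shut (so a half turn about z gives the same grasp; the last joint's range is limited). The gripper opens to 88 mm and grips with 3 to 60 N. Pads are 20 mm wide; open, the fingers measure 115 mm over their backs; the gripper's body (75 mm by 178 mm) begins 61 mm behind the grasp point.
Start: joints at [-0.115, 0.359, 1.51, -0, 1.272, -0.115], TCP at [0.6, -0, 0.217] pointing down, gripper open.
Joint ranges: [-2.97, 2.97], [-1.01, 2.36], [0.21, 2.38], [-0.96, 4.11], [0.2, 2.71], [-2.98, 2.98]. Speed limits (rad/s): [2.39, 2.39, 3.14, 3.14, 3.14, 3.14].

INTERFACE

Orientations are given as a 3x3 rotation matrix whose columns are the frame's x, y, z axes.
In Python, from cell import arm gives the robot as it stands.
- The arm moves only by the tool step_arm, never from a script. Its argument "series" is a list of rows, each an object of numbers: "x", "y", "z": the shift along the tool's x, y, z in mm; "rx", "ry", "rz": the turn, a rotation vector about the tool's x, y, z in rad; "hand": the closure, from 0 (fully open) to 1 (shut). In form: [{"x": .., "y": .., "z": .., "rx": .., "ry": .., "rz": .., "hand": ..}, ...]. A call has 1 to 8 rows; each row shifts and turns the commanded pose from where the row before left it, along the tool's axes as they then stand; what a row does not reach is not made up. A row lasts 1/12 s, in which the tool goes at most 41.7 mm and 7.16 degrees, less where a joint would pass 70% of its speed; a pose out of reach is approached as far as the arm can. A call is refused whole if a number of a shift passes 41.7 or a number of a turn 0.125, either way. A call with a gripper value outside its range is refused whole. The fingers move at their own pace and stop on an object; "squeeze" is the grip in N (left out, the last holds). Time passes only in rows, so rows that do not move let the fingers close. It gives the time, the measured TCP pose, the force and the opening at its end, in the units of the state.
- arm.get_obs(): the state, without advancing time (a new reading comes with each control period).
- arm.camera(name): name is "scene" or "side" or "wrist"; returns the picture (384x512x3 uint8, blue, green, red); there is no depth.
- arm.get_calibration(name): a dict with "fx", "fy", "cx", "cy" (pixels), "cam_to_world" (4x4, takes a point from camera to world coordinates). Camera axes: x right, y down, z forward; pixel columns grow to the right and rows downward; lengths in m; the calibration is good to about 2 mm. A picture is of the moment at which its call begins: read the wrist's pose just before it. get_calibration takes no time and is no camera call; for the wrist camera it gives the pose at the moment of the call.
- arm.hand_in(): hands the job in, once; it reports no verdict.
Trained networks look in the newest picture that a camera, given by its name, has taken for a name from the list of things; names that differ only in an ending like _2 or _b are one class to them, and where a whole thing is asked for, a point or a joint stands for the part that bears it (a point fixed in the world has none). Each returns a list of dicts, best first, with "score" (0 to 1); they miss things now and then, are a little off and sometimes report something else, mostly with a low value. They report only what shows in the picture. A call takes as long as a camera call. They do not tell look-alikes from the thing itself.
- arm.silhouettes(camera, thing): "mask" (384x512 bool, what is visible of it).
- arm.place_of(camera, thing): "at" ([x, y, z] in m, in the coordinates of the camera as it stood for that picture, good to about 4 mm: a listed point, or the origin of a listed thing).
The state is a dict: "t": time; "joint_positions": joint angles; "dq": joint speeds; "joint_efforts": joint torques, N m; "eef_pos": TCP position; "eef_rot": TCP orientation; "ft_force": force on the tool from outside, world axes, zero at the start; "wrist_torque": the same for the moment, N m; "opening": finger opening in m.
Only numpy, scipy, OpenCV 4.12 (cv2) and the standard library are available. Lean on these libraries where they do the work, as an engineer would, in place of code of your own. Each camera call takes 0.05 s, during which the arm holds its last target.

## Working session

There is one attempt and no reset: what is moved stays moved. The work goes in short steps, Python scripts to look and compute and a tool call to move; the robot and the scene stay as the last step left them, time stands still between calls to the robot, and variables do not carry over. Pictures are saved under pics/ and viewed, and the job is handed in when it is done.

Besides the shell and the picture viewer there is one more tool, called after "Call:" by a JSON object that holds its "name" and its "arguments", one argument or row to a line. step_arm: Moves the arm, as the interface text tells. Its arguments: {"type":"object","properties":{"series":{"type":"array","items":{"type":"object","properties":{"x":{"type":"number"},"y":{"type":"number"},"z":{"type":"number"},"rx":{"type":"number"},"ry":{"type":"number"},"rz":{"type":"number"},"hand":{"type":"number"}}}},"squeeze":{"type":"number"}},"required":["series"]}

```bash
ls; mkdir -p pics; python3 - <<'E'
from cell import arm
import cv2,numpy as np
o=arm.get_obs()
print(o['t'],o['eef_pos'],o['eef_rot'],o['ft_force'],o['opening'])
for n in ['scene','side','wrist']:
    im=arm.camera(n); cv2.imwrite(f'pics/{n}0.png',im)
    c=arm.get_calibration(n); M=np.array(c['cam_to_world'])
    for th in ['carrier_red_mid','carrier_green_mid','carrier_white_mid','lane','lane_mouth','exit_start','catch','buffer']:
        try:
            for d in arm.place_of(n,th)[:4]:
                p=M@np.append(d['at'],1); print(n,th,round(d['score'],2),p[:3].round(4),[round(c['fx']*d['at'][0]/d['at'][2]+c['cx']),round(c['fy']*d['at'][1]/d['at'][2]+c['cy'])])
        except Exception as e: print(n,th,repr(e)[:100])
print(arm.get_obs()['t'])
E
```

```text
pics
0.0 [5.99304652e-01 6.31911570e-05 2.15832746e-01] [[ 1.10278544e-05  9.99998407e-01 -1.78512927e-03]
 [ 9.99999981e-01 -1.06798628e-05  1.94948550e-04]
 [ 1.94929174e-04 -1.78513139e-03 -9.99998388e-01]] [-0.49776358 -0.37073194  0.62584896] 0.08778207194504237
scene carrier_red_mid 0.43 [0.4322 0.2055 0.0371] [300, 177]
scene carrier_red_mid 0.4 [0.3217 0.1733 0.0367] [272, 165]
scene carrier_green_mid 0.73 [0.4461 0.1197 0.0393] [284, 189]
scene carrier_white_mid 0.51 [0.4494 0.2877 0.0355] [320, 170]
scene lane 0.65 [ 0.5568 -0.0233  0.0092] [272, 234]
scene lane_mouth 0.85 [ 0.4688 -0.0953  0.005 ] [238, 230]
scene exit_start 0.83 [ 0.6426 -0.0344  0.0046] [288, 254]
scene catch ValueError('it knows: carrier_green_mid, carrier_red, carrier_red_mid, carrier_white_mid, exit_start
scene buffer ValueError('it knows: carrier_green_mid, carrier_red, carrier_red_mid, carrier_white_mid, exit_start
side carrier_red_mid 0.81 [0.4365 0.2115 0.0414] [207, 166]
side carrier_red_mid 0.81 [0.3207 0.1711 0.0328] [180, 190]
side carrier_red_mid 0.58 [0.2752 0.2473 0.0359] [154, 181]
side ca
[... 227 characters left out ...]
, 203]
side lane_mouth 0.62 [ 0.4744 -0.0946  0.0065] [278, 230]
side exit_start 0.73 [ 0.6349 -0.0385  0.0016] [309, 196]
side catch ValueError('it knows: carrier_green_mid, carrier_red, carrier_red_mid, carrier_white_mid, exit_start
side buffer ValueError('it knows: carrier_green_mid, carrier_red, carrier_red_mid, carrier_white_mid, exit_start
wrist carrier_red_mid 0.78 [0.3281 0.1727 0.0367] [21, 32]
wrist carrier_green_mid 0.82 [0.4478 0.123  0.0299] [131, 79]
wrist catch ValueError('it knows: carrier_green_mid, carrier_red, carrier_red_mid, carrier_white_mid, exit_start
wrist buffer ValueError('it knows: carrier_green_mid, carrier_red, carrier_red_mid, carrier_white_mid, exit_start
1.05
```

```bash
python3 - <<'E'
import cv2
a=cv2.imread('pics/scene0.png'); cv2.imwrite('pics/sc1.png',cv2.resize(a[130:300,190:400],None,fx=3.7,fy=3.5,interpolation=2))
a=cv2.imread('pics/side0.png'); cv2.imwrite('pics/si1.png',cv2.resize(a[120:300,130:400],None,fx=2.9,fy=2.9,interpolation=2))
E
```

```text
(no output)
```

View pics/sc1.png

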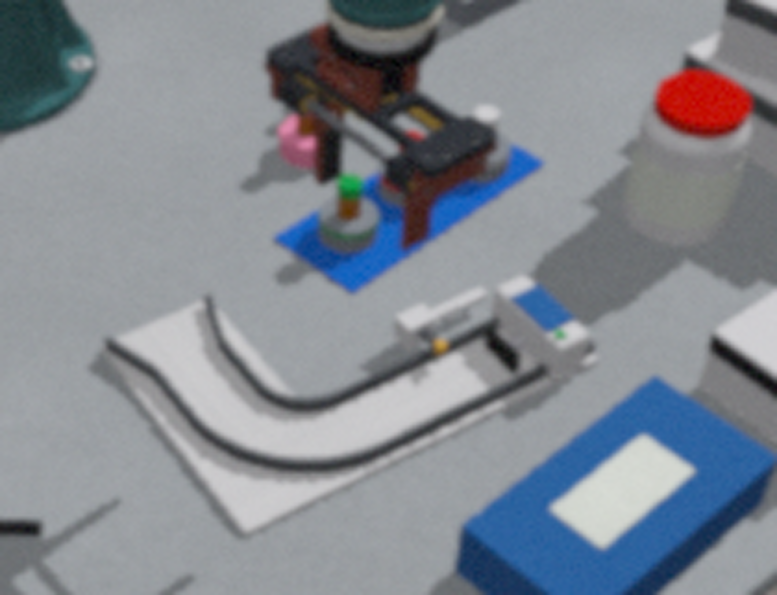

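View pics/si1.png

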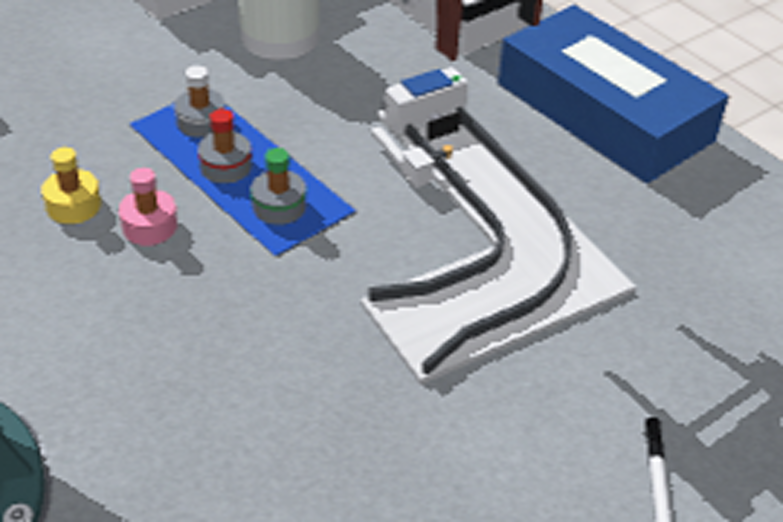

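View pics/wrist0.png

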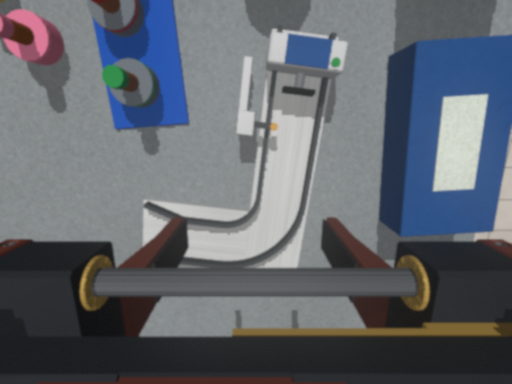

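The red carrier could be confused with several others in the side picture: pink at (180,190), yellow at (154,181), green at (226,182), white at (199,154), and the red-lidded tub. The close crop shows a grey puck with a red band and red cap at (207,166), between white and green on the mat. That one is the target, at about (0.435, 0.209). Next I'll move the wrist to see the whole lane and measure it.

Call:
{"name": "step_arm", "arguments": {
  "series": [
    {"x": -35,"z": -20},
    {"x": -35,"z": -20},
    {"x": -10},
    {},
    {},
    {}
  ]
}}

```text
invalid input at $.series[0]: expected keys x, y, z, rx, ry, rz, hand
```

```bash
python3 - <<'E'
from cell import arm
import cv2,numpy as np,pickle
o=arm.get_obs(); print(o['t'],o['eef_pos'],o['dq'].round(3) if hasattr(o['dq'],'round') else o['dq'])
im=arm.camera('wrist'); c=arm.get_calibration('wrist'); M=np.array(c['cam_to_world']); cv2.imwrite('pics/w2.png',im)
pickle.dump((im,c),open('w2.pkl','wb')); print(M.round(4).tolist(),c['fx'],c['cx'],c['cy'])
im2=arm.camera('side');pickle.dump((im2,arm.get_calibration('side')),open('s2.pkl','wb'))
im2=arm.camera('scene');pickle.dump((im2,arm.get_calibration('scene')),open('sc2.pkl','wb'))
for th in ['lane','lane_mouth','exit_start','carrier_red_mid']:
    for d in arm.place_of('wrist',th)[:3]:
        p=M@np.append(d['at'],1); print(th,round(d['score'],2),p[:3].round(4))
E
```

```text
1.05 [ 5.99967208e-01 -3.46589522e-06  2.16621456e-01] [-0.     0.001 -0.002  0.001  0.001 -0.001]
[[1.0, -0.0001, 0.0006, 0.5999], [0.0, -0.968, -0.2508, 0.0669], [0.0006, 0.2508, -0.968, 0.3835], [0.0, 0.0, 0.0, 1.0]] 265.3153766354262 254.23558775650602 194.60122870620165
carrier_red_mid 0.81 [0.3289 0.1707 0.0326]
```

View pics/w2.png

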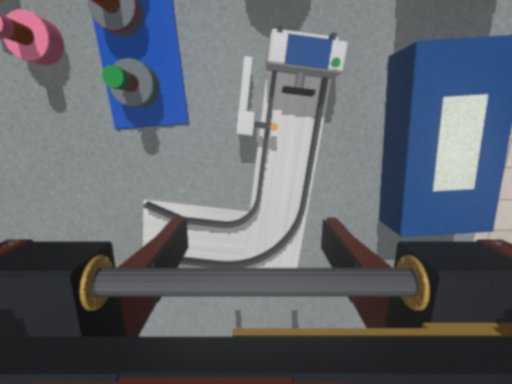

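All keys are required, so I'll fill every one in.

Call:
{"name": "step_arm", "arguments": {
  "series": [
    {"x": -35,"y": 0,"z": -20,"rx": 0,"ry": 0,"rz": 0,"hand": 0},
    {"x": -35,"y": 0,"z": -20,"rx": 0,"ry": 0,"rz": 0,"hand": 0},
    {"x": -20,"y": 0,"z": 0,"rx": 0,"ry": 0,"rz": 0,"hand": 0},
    {"x": 0,"y": 0,"z": 0,"rx": 0,"ry": 0,"rz": 0,"hand": 0},
    {"x": 0,"y": 0,"z": 0,"rx": 0,"ry": 0,"rz": 0,"hand": 0},
    {"x": 0,"y": 0,"z": 0,"rx": 0,"ry": 0,"rz": 0,"hand": 0}
  ]
}}

```text
t: 1.9
eef_pos: [0.5994, -0.0892, 0.256]
eef_rot: [[0.0, 1.0, -0.001], [1.0, -0.0, 0.001], [0.001, -0.001, -1.0]]
ft_force: [0.4, 0.2, 0.8]
opening: 0.0879
```

```bash
python3 - <<'E'
from cell import arm
import cv2,numpy as np,pickle
o=arm.get_obs(); print(o['t'],o['eef_pos'],o['dq'].round(3) if hasattr(o['dq'],'round') else o['dq'])
im=arm.camera('wrist'); c=arm.get_calibration('wrist'); M=np.array(c['cam_to_world']); cv2.imwrite('pics/w3.png',im)
pickle.dump((im,c),open('w2.pkl','wb')); print(M.round(4).tolist(),c['fx'],c['cx'],c['cy'])
im2=arm.camera('side');pickle.dump((im2,arm.get_calibration('side')),open('s2.pkl','wb'))
im2=arm.camera('scene');pickle.dump((im2,arm.get_calibration('scene')),open('sc2.pkl','wb'))
for th in ['lane','lane_mouth','exit_start','carrier_red_mid']:
    for d in arm.place_of('wrist',th)[:3]:
        p=M@np.append(d['at'],1); print(th,round(d['score'],2),p[:3].round(4))
E
```

```text
1.9 [ 0.59942384 -0.08919208  0.25601678] [ 0.018  0.001  0.008 -0.003 -0.002 -0.001]
[[1.0, 0.0007, -0.0006, 0.5995], [0.0005, -0.9683, -0.2498, -0.022], [-0.0008, 0.2498, -0.9683, 0.4229], [0.0, 0.0, 0.0, 1.0]] 265.3153766354262 254.23558775650602 194.60122870620165
```

View pics/w3.png

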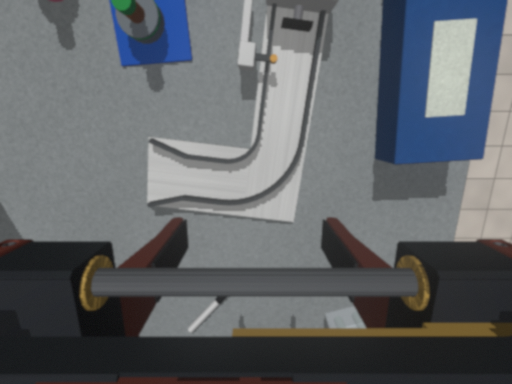

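```bash
cat > fit.py <<'E'
import cv2,numpy as np,pickle
from scipy.optimize import minimize
def rails():
    # centreline samples of inner faces (lane frame), list of (inner,outer) polylines
    th=np.linspace(0,np.pi/2,25)
    out=[]
    for s in (+1,-1):   # +1 left/inner rail (towards arc centre), -1 outer
        pin=[];pout=[]
        for w,l in ((0,pin),(6,pout)):
            r=80-s*(30+w)
            l.append((-115,-80+s*(48+w))); l.append((-60,-80+s*(30+w)))
            for t in th: l.append((r*np.sin(t),-r*np.cos(t)))
            l.append((r,150))
        out.append((np.array(pin),np.array(pout)))
    return out
R=rails()
def proj(P,c):
    M=np.linalg.inv(np.array(c['cam_to_world'])); q=P@M[:3,:3].T+M[:3,3]
    return np.c_[c['fx']*q[:,0]/q[:,2]+c['cx'],c['fy']*q[:,1]/q[:,2]+c['cy']]
def l2w(p,xy,z):
    ca,sa=np.cos(p[2]),np.sin(p[2]); xy=np.asarray(xy)/1000
    return np.c_[p[0]+ca*xy[:,0]-sa*xy[:,1],p[1]+sa*xy[:,0]+ca*xy[:,1],np.full(len(xy),z)]
S=4
def render(p,c,ymax=40,shape=(384,512)):
    m=np.zeros((shape[0]*S,shape[1]*S),np.uint8)
    for a,b in R:
        a=a.copy();b=b.copy();a[-1,1]=b[-1,1]=ymax
        fa,fb=[],[]
        pts=[[proj(l2w(p,q,z),c) for q in (a,b)] for z in (.008,.022)]
        n=len(a)
        for i in range(n-1):
            h=np.concatenate([pts[k][j][i:i+2] for k in (0,1) for j in (0,1)])
            h=cv2.convexHull(((h+.5)*S*16).astype(np.int32)) if 0 else cv2.convexHull(((h+.5)*S).astype(np.float32)).astype(np.int32)
            cv2.fillConvexPoly(m,h,255)
    return cv2.resize(m,(shape[1],shape[0]),interpolation=cv2.INTER_AREA)/255.
E
cat > dofit.py <<'E'
from fit import *
def run(pk,p0,name,ymax):
    im,c=pickle.load(open(pk,'rb')); g=cv2.cvtColor(im,cv2.COLOR_BGR2GRAY).astype(float)
    def cost(p):
        m=render(p,c,ymax); n=cv2.dilate(m,np.ones((9,9)))-m
        n=np.clip(n,0,1)
        return (m*g).sum()/m.sum()-(n*g).sum()/n.sum()
    best=None
    for dx in(-.004,.004,0):
      for dy in(-.004,.004):
        r=minimize(cost,np.array(p0)+[dx,dy,0],method='Nelder-Mead',options=dict(initial_simplex=np.array(p0)+[dx,dy,0]+np.array([[0,0,0],[.004,0,0],[0,.004,0],[0,0,.03]]),xatol=1e-5,fatol=1e-3))
        if best is None or r.fun<best.fun:best=r
    print(name,best.x.round(4),best.fun)
    m=render(best.x,c,ymax); o=im.copy(); cs,_=cv2.findContours((m>.5).astype(np.uint8),0,1)
    o=cv2.resize(o,None,fx=3,fy=3,interpolation=cv2.INTER_CUBIC)
    cs,_=cv2.findContours((cv2.resize(m,None,fx=3,fy=3)>.5).astype(np.uint8),0,1)
    cv2.drawContours(o,cs,-1,(0,0,255),1); return best.x,o
p,o=run('w2.pkl',[.558,-.024,-.12],'wrist',75); cv2.imwrite('pics/fw.png',o[0:600,350:1100])
p,o=run('s2.pkl',[.558,-.024,-.12],'side',40); cv2.imwrite('pics/fs.png',o[450:800,700:1100])
p,o=run('sc2.pkl',[.558,-.024,-.12],'scene',40)
E
python3 dofit.py
```

```text
wrist [ 0.5587 -0.027  -0.1185] -60.241359907981945
side [ 0.5567 -0.0274 -0.1152] -110.18474837161013
scene [ 0.5588 -0.0277 -0.1143] -73.52171382082867
```

View pics/fw.png

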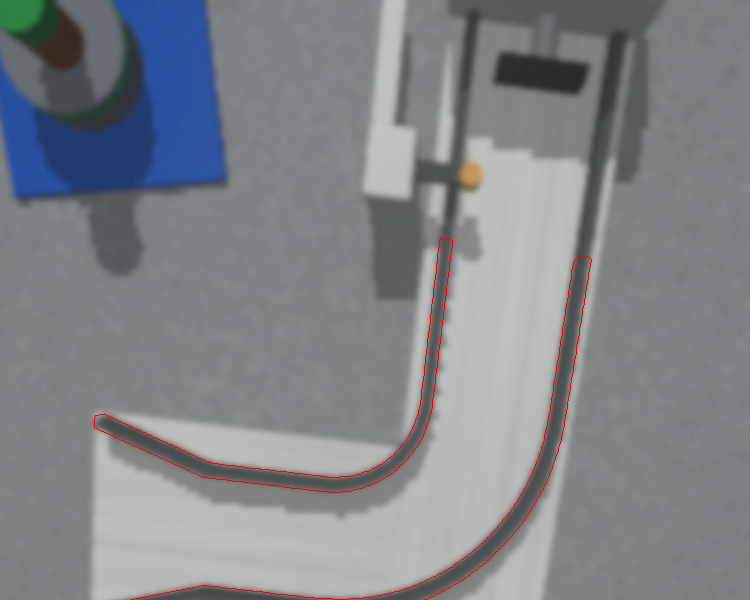

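View pics/fs.png

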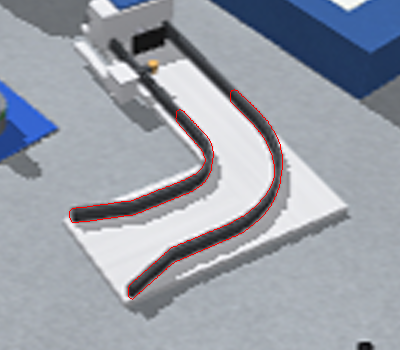

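Call:
{"name": "step_arm", "arguments": {
  "series": [
    {"x": 40,"y": -27,"z": 0,"rx": 0,"ry": 0,"rz": 0,"hand": 0.3},
    {"x": 40,"y": -27,"z": 0,"rx": 0,"ry": 0,"rz": 0,"hand": 0.3},
    {"x": 40,"y": -27,"z": 0,"rx": 0,"ry": 0,"rz": 0,"hand": 0.3},
    {"x": 40,"y": -27,"z": 0,"rx": 0,"ry": 0,"rz": 0,"hand": 0.3},
    {"x": 40,"y": -27,"z": 0,"rx": 0,"ry": 0,"rz": 0,"hand": 0.3},
    {"x": 39,"y": -27,"z": 0,"rx": 0,"ry": 0,"rz": 0,"hand": 0.3},
    {"x": 0,"y": 0,"z": 0,"rx": 0,"ry": 0,"rz": 0,"hand": 0.3},
    {"x": 0,"y": 0,"z": 0,"rx": 0,"ry": 0,"rz": 0,"hand": 0.3}
  ]
}}

```text
t: 2.92
eef_pos: [0.4584, 0.1186, 0.2569]
eef_rot: [[-0.004, 1.0, 0.0], [1.0, 0.004, 0.0], [0.0, 0.0, -1.0]]
ft_force: [0.3, -0.5, 0.5]
opening: 0.0619
```

Call:
{"name": "step_arm", "arguments": {
  "series": [
    {"x": 0,"y": 0,"z": 0,"rx": 0,"ry": 0,"rz": 0,"hand": 0.3},
    {"x": 0,"y": 0,"z": 0,"rx": 0,"ry": 0,"rz": 0,"hand": 0.3}
  ]
}}

```text
t: 3.08
eef_pos: [0.4607, 0.1162, 0.2568]
eef_rot: [[0.001, 1.0, 0.001], [1.0, -0.001, -0.0], [-0.0, 0.001, -1.0]]
ft_force: [0.1, -0.6, 0.0]
opening: 0.0614
```

```bash
cat >> fit.py <<'E'
def ray(c,u,v,z):
    M=np.array(c['cam_to_world']); d=M[:3,:3]@np.array([(u-c['cx'])/c['fx'],(v-c['cy'])/c['fy'],1]); o=M[:3,3]
    return o+d*(z-o[2])/d[2]
LP=np.array([.558,-.0272,-.117])
def w2l(P):
    d=np.asarray(P)[:2]-LP[:2]; ca,sa=np.cos(LP[2]),np.sin(LP[2]); return np.array([ca*d[0]+sa*d[1],-sa*d[0]+ca*d[1]])*1000
E
python3 - <<'E'
from fit import *
from cell import arm
im,c=pickle.load(open('w2.pkl','rb')); print('pin lane',w2l(ray(c,273.3-.3,58.3-.3,.035)), 'buf', w2l(ray(c,(350+545)/3,90/3,.02)), w2l(ray(c,(350+545)/3,55/3,.032)))
o=arm.get_obs(); print(o['t'],o['eef_pos'],o['dq'].round(3),o['opening'])
im=arm.camera('wrist'); c=arm.get_calibration('wrist'); M=np.array(c['cam_to_world']); cv2.imwrite('pics/w4.png',im)
pickle.dump((im,c),open('w4.pkl','wb')); print(M[:3,3])
for th in ['carrier_red_mid','carrier_green_mid','carrier_white_mid']:
    for d in arm.place_of('wrist',th)[:3]:
        p=M@np.append(d['at'],1); print(th,round(d['score'],2),p[:3].round(4))
hsv=cv2.cvtColor(im,cv2.COLOR_BGR2HSV)
m=(((hsv[...,0]<6)|(hsv[...,0]>174))&(hsv[...,1]>180)&(hsv[...,2]>120)).astype(np.uint8)
n,l,s,ce=cv2.connectedComponentsWithStats(m)
for i in range(1,n):
    if s[i,4]>15: print(s[i],ce[i],ray(c,*ce[i],.074))
E
```

```text
pin lane [ 54.86158682 100.23281118] buf [ 84.76810134 141.93011983] [ 81.31531008 151.33178003]
3.0833 [0.46072971 0.11619304 0.25676427] [-0.015  0.006 -0.002  0.003  0.001  0.001] 0.061429879616270756
[0.46069011 0.18299333 0.42357383]
carrier_red_mid 0.89 [0.4313 0.2039 0.0358]
carrier_red_mid 0.62 [0.2759 0.2414 0.0347]
carrier_red_mid 0.56 [0.3237 0.1742 0.0364]
carrier_green_mid 0.75 [0.4319 0.2041 0.0346]
carrier_green_mid 0.57 [0.4496 0.1212 0.0315]
carrier_white_mid 0.69 [0.4508 0.2854 0.0378]
[226 101  15  15 183] [232.78688525 108.04918033] [0.43422348 0.20456205 0.074     ]
```

View pics/w4.png

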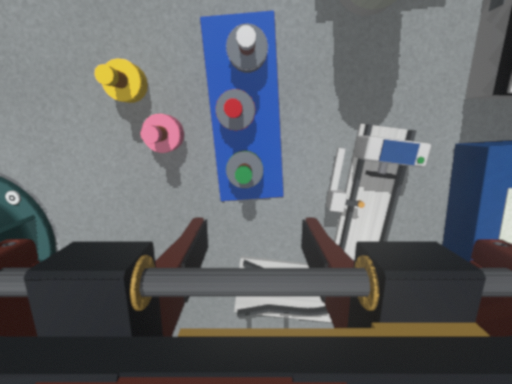

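Call:
{"name": "step_arm", "arguments": {
  "series": [
    {"x": 30,"y": -14,"z": 30,"rx": 0,"ry": 0,"rz": 0,"hand": 0.35},
    {"x": 30,"y": -14,"z": 30,"rx": 0,"ry": 0,"rz": 0,"hand": 0.35},
    {"x": 28,"y": 0,"z": 30,"rx": 0,"ry": 0,"rz": 0,"hand": 0.35},
    {"x": 0,"y": 0,"z": 10,"rx": 0,"ry": 0,"rz": 0,"hand": 0.35},
    {"x": 0,"y": 0,"z": 0,"rx": 0,"ry": 0,"rz": 0,"hand": 0.35},
    {"x": 0,"y": 0,"z": 0,"rx": 0,"ry": 0,"rz": 0,"hand": 0.35}
  ]
}}

```text
t: 3.78
eef_pos: [0.4337, 0.2002, 0.1605]
eef_rot: [[-0.0, 1.0, -0.001], [1.0, 0.0, -0.001], [-0.001, -0.001, -1.0]]
ft_force: [-0.6, 0.2, -0.3]
opening: 0.0572
```

```bash
python3 - <<'E'
from fit import *
im,c=pickle.load(open('w2.pkl','rb'))
for v in (20,30,40):
  for z in (.06,.03): print(v,z,w2l(ray(c,(350+545)/3,v/3,z)))
E
```

```text
20 0.06 [ 76.45421923 153.34630461]
20 0.03 [ 79.41546699 165.19778436]
30 0.06 [ 77.00669477 149.90175345]
30 0.03 [ 80.01361274 161.46849046]
40 0.06 [ 77.56221459 146.43822193]
40 0.03 [ 80.61505443 157.71864721]
```

Call:
{"name": "step_arm", "arguments": {
  "series": [
    {"x": 4,"y": 0,"z": 30,"rx": 0,"ry": 0,"rz": 0,"hand": 0.35},
    {"x": 0,"y": 0,"z": 30,"rx": 0,"ry": 0,"rz": 0,"hand": 0.35},
    {"x": 0,"y": 0,"z": 26,"rx": 0,"ry": 0,"rz": 0,"hand": 0.35},
    {"x": 0,"y": 0,"z": 10,"rx": 0,"ry": 0,"rz": 0,"hand": 0.35},
    {"x": 0,"y": 0,"z": 0,"rx": 0,"ry": 0,"rz": 0,"hand": 0.35},
    {"x": 0,"y": 0,"z": 0,"rx": 0,"ry": 0,"rz": 0,"hand": 0.35}
  ]
}}

```text
t: 4.28
eef_pos: [0.435, 0.2042, 0.0656]
eef_rot: [[0.001, 1.0, 0.001], [1.0, -0.001, 0.0], [0.0, 0.001, -1.0]]
ft_force: [0.0, -0.1, -0.4]
opening: 0.0576
```

```bash
python3 - <<'E'
from fit import *
from cell import arm
for n in('side','wrist'):
    im=arm.camera(n);cv2.imwrite(f'pics/{n}5.png',cv2.resize(im[100:250,120:320],None,fx=4,fy=4) if n=='side' else im)
E
```

```text
(no output)
```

View pics/side5.png

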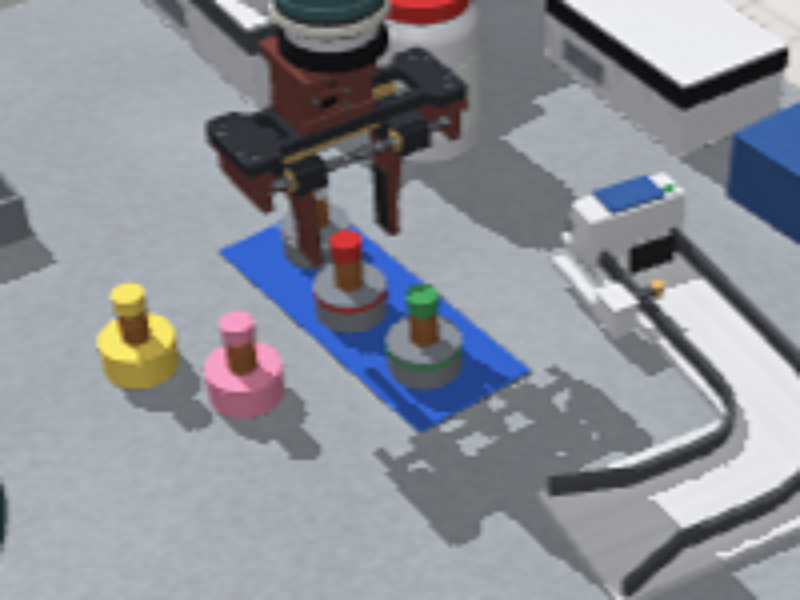

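View pics/wrist5.png

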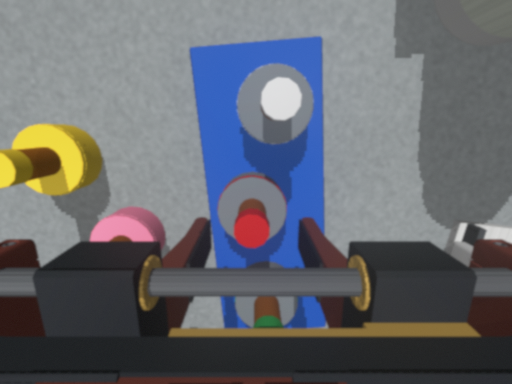

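```bash
python3 - <<'E'
from fit import *
from cell import arm
o=arm.get_obs();P=o['eef_pos'];print(P,o['t'])
for n in('side','wrist'):
    c=arm.get_calibration(n)
    for dx in(-.029,0,.029):
        print(n,dx,proj(np.array([P+[dx,0,-.025],P+[dx,0,0]]),c).round(1).tolist())
    print(proj(np.array([[.433,.2043,.074],[.433,.2043,.032]]),c).round(1))
    im=arm.camera(n)
    hsv=cv2.cvtColor(im,cv2.COLOR_BGR2HSV)
    m=(((hsv[...,0]<6)|(hsv[...,0]>174))&(hsv[...,1]>180)&(hsv[...,2]>120)).astype(np.uint8)
    k,l,s,ce=cv2.connectedComponentsWithStats(m)
    for i in range(1,k):
        if s[i,4]>15: print(s[i],ce[i],ray(c,*ce[i],.072))
E
```

```text
[0.43554691 0.2047412  0.06632495] 4.3833
side -0.029 [[199.6, 170.8], [199.0, 164.3]]
side 0 [[207.9, 167.4], [207.4, 160.9]]
side 0.029 [[216.0, 164.0], [215.6, 157.5]]
[[206.6 159.2]
 [207.5 170.1]]
[148  79   4   9  27] [149.55555556  83.        ] [0.49890094 0.73766413 0.072     ]
[216  90  21  12 206] [226.13106796  95.65048544] [0.68950416 0.492252   0.072     ]
[218 103  11   3  22] [223.22727273 103.72727273] [0.64941582 0.44963372 0.072     ]
[203 158   7   7  36] [205.77777778 160.58333333] [0.4288657  0.20233424 0.072     ]
[438 214   9   8  42] [442.38095238 217.14285714] [ 0.81158422 -0.34951332  0.072     ]
[454 221   9   8  39] [458.43589744 224.23076923] [ 0.82381494 -0.3886027   0.072     ]
[471 229   9   7  38] [475.02631579 231.57894737] [ 0.83595657 -0.4276891   0.072     ]
[488 236  10   8  44] [492.45454545 239.18181818] [ 0.84862967 -0.46712813  0.072     ]
[509 323   3  17  34] [510.32352941 329.91176471] [ 0.65039135 -0.62180028  0.072     ]
[506 356   6  12  49] [509.02040816 362.18367347] [ 0.58402578 -0.65562678  0.072     ]
wrist -0.029 [[216.3, 216.8], [211.3, 229.1]]
wrist 0 [[254.3, 216.7], [254.4, 229.0]]
wrist 0.029 [[292.2, 216.6], [297.5, 228.9]]
[[250.5 234.1]
 [251.  213.3]]
[236 211  32  36 916] [251.27947598 229.38755459] [0.43348545 0.20672515 0.072     ]
```

```bash
python3 - <<'E'
from fit import *
from cell import arm
print(arm.tip_reach)
im=arm.camera('side');o=cv2.resize(im[130:210,160:260],None,fx=8,fy=7);c=arm.get_calibration('side')
P=arm.get_obs()['eef_pos'];print(P)
for dx in(-.029,0,.029):
  for q in proj(np.array([P+[dx,0,-.025],P+[dx,0,0]]),c): cv2.circle(o,(int((q[0]-160+.5)*8),int((q[1]-130+.5)*7)),4,(255,0,255),1)
cv2.imwrite('pics/side6.png',o)
E
```

```text
0.025
[0.43484733 0.20502408 0.06601878]
```

View pics/side6.png

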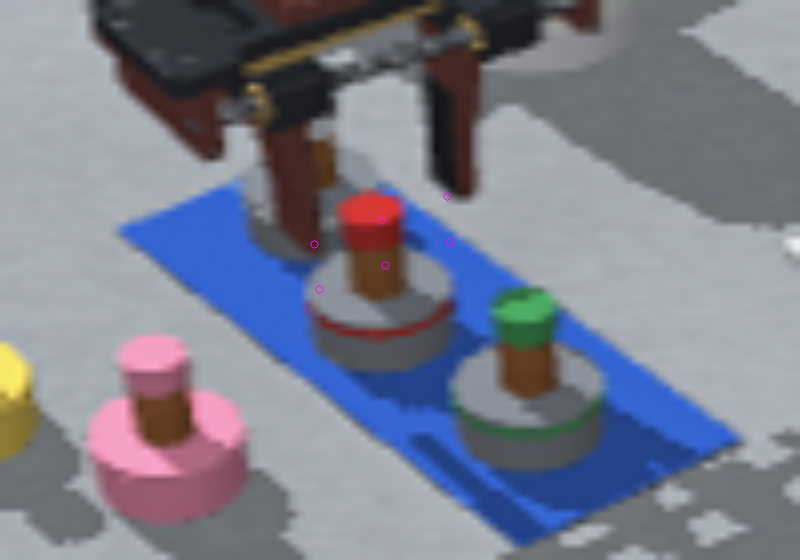

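The side picture shows the fingertips about 25 mm higher than the stated geometry would put them. I'll narrow the jaws over the puck and come down gently, watching the force.

Call:
{"name": "step_arm", "arguments": {
  "series": [
    {"x": 0,"y": -1.5,"z": 0,"rx": 0,"ry": 0,"rz": 0,"hand": 0.58},
    {"x": 0,"y": 0,"z": 0,"rx": 0,"ry": 0,"rz": 0,"hand": 0.58},
    {"x": 0,"y": 0,"z": 0,"rx": 0,"ry": 0,"rz": 0,"hand": 0.58},
    {"x": 0,"y": 0,"z": 0,"rx": 0,"ry": 0,"rz": 0,"hand": 0.58},
    {"x": 0,"y": 0,"z": 2,"rx": 0,"ry": 0,"rz": 0,"hand": 0.58},
    {"x": 0,"y": 0,"z": 0,"rx": 0,"ry": 0,"rz": 0,"hand": 0.58}
  ]
}}

```text
t: 5.03
eef_pos: [0.4319, 0.2049, 0.0624]
eef_rot: [[-0.0, 1.0, -0.0], [1.0, 0.0, -0.0], [-0.0, -0.0, -1.0]]
ft_force: [-0.7, 0.2, 0.2]
opening: 0.037
```

```bash
python3 - <<'E'
from fit import *
from cell import arm
P=arm.get_obs()['eef_pos'];print(P)
for n in('side','wrist'):
    im=arm.camera(n);c=arm.get_calibration(n)
    x0,y0,s=(160,130,7) if n=='side' else (150,150,3.5)
    w,h=(100,80) if n=='side' else (210,110)
    o=cv2.resize(im[y0:y0+h,x0:x0+w],None,fx=s,fy=s)
    for dx in(-.018,0,.018):
      for q in proj(np.array([P+[dx,0,-.025],P+[dx,0,0]]),c): cv2.circle(o,(int((q[0]-x0+.5)*s),int((q[1]-y0+.5)*s)),4,(255,0,255),1)
    cv2.imwrite(f'pics/{n}7.png',o)
E
```

```text
[0.43190455 0.20488194 0.06239965]
```

View pics/side7.png

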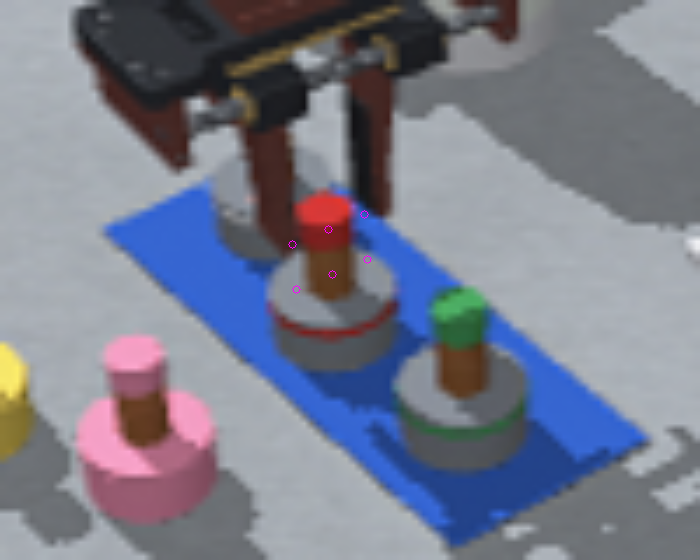

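View pics/wrist7.png

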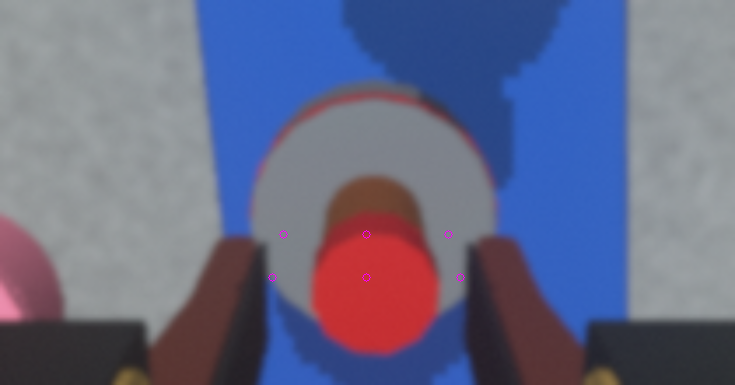

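Call:
{"name": "step_arm", "arguments": {
  "series": [
    {"x": -0.5,"y": 1,"z": 2,"rx": 0,"ry": 0,"rz": 0,"hand": 0.58},
    {"x": 0,"y": 0,"z": 1,"rx": 0,"ry": 0,"rz": 0,"hand": 0.58},
    {"x": 0,"y": 0,"z": 0,"rx": 0,"ry": 0,"rz": 0,"hand": 0.58}
  ]
}}

```text
t: 5.38
eef_pos: [0.433, 0.2043, 0.0594]
eef_rot: [[0.0, 1.0, -0.0], [1.0, -0.0, -0.0], [-0.0, -0.0, -1.0]]
ft_force: [0.2, -0.2, -0.1]
opening: 0.0366
```

Call:
{"name": "step_arm", "arguments": {
  "series": [
    {"x": 0,"y": 0,"z": 1,"rx": 0,"ry": 0,"rz": 0,"hand": 0.58},
    {"x": 0,"y": 0,"z": 0,"rx": 0,"ry": 0,"rz": 0,"hand": 0.58}
  ]
}}

```text
t: 5.55
eef_pos: [0.4329, 0.2043, 0.0585]
eef_rot: [[0.0, 1.0, -0.0], [1.0, -0.0, -0.0], [-0.0, -0.0, -1.0]]
ft_force: [-0.9, -0.3, 0.7]
opening: 0.0365
```

Call:
{"name": "step_arm", "arguments": {
  "series": [
    {"x": 0,"y": 0,"z": 1,"rx": 0,"ry": 0,"rz": 0,"hand": 0.58},
    {"x": 0,"y": 0,"z": 0,"rx": 0,"ry": 0,"rz": 0,"hand": 0.58}
  ]
}}

```text
t: 5.72
eef_pos: [0.433, 0.2044, 0.0576]
eef_rot: [[-0.0, 1.0, -0.0], [1.0, 0.0, -0.0], [-0.0, -0.0, -1.0]]
ft_force: [-0.2, -0.2, -1.3]
opening: 0.0367
```

Call:
{"name": "step_arm", "arguments": {
  "series": [
    {"x": 0,"y": 0,"z": 1,"rx": 0,"ry": 0,"rz": 0,"hand": 0.58},
    {"x": 0,"y": 0,"z": 0,"rx": 0,"ry": 0,"rz": 0,"hand": 0.58}
  ]
}}

```text
t: 5.88
eef_pos: [0.433, 0.2044, 0.0566]
eef_rot: [[0.0, 1.0, -0.0], [1.0, -0.0, 0.0], [0.0, -0.0, -1.0]]
ft_force: [-1.3, 1.2, 0.4]
opening: 0.037
```

Call:
{"name": "step_arm", "arguments": {
  "series": [
    {"x": 0,"y": 0,"z": 1,"rx": 0,"ry": 0,"rz": 0,"hand": 0.58},
    {"x": 0,"y": 0,"z": 0,"rx": 0,"ry": 0,"rz": 0,"hand": 0.58}
  ]
}}

```text
t: 6.05
eef_pos: [0.433, 0.2044, 0.0556]
eef_rot: [[0.0, 1.0, -0.0], [1.0, -0.0, -0.0], [-0.0, -0.0, -1.0]]
ft_force: [0.3, -1.2, 0.8]
opening: 0.0369
```

Call:
{"name": "step_arm", "arguments": {
  "series": [
    {"x": 0,"y": 0,"z": 1,"rx": 0,"ry": 0,"rz": 0,"hand": 0.58},
    {"x": 0,"y": 0,"z": 0,"rx": 0,"ry": 0,"rz": 0,"hand": 0.58}
  ]
}}

```text
t: 6.22
eef_pos: [0.433, 0.2044, 0.0546]
eef_rot: [[-0.0, 1.0, -0.0], [1.0, 0.0, -0.0], [-0.0, -0.0, -1.0]]
ft_force: [-0.3, -0.9, 0.5]
opening: 0.0368
```

Call:
{"name": "step_arm", "arguments": {
  "series": [
    {"x": 0,"y": 0,"z": 1,"rx": 0,"ry": 0,"rz": 0,"hand": 0.58},
    {"x": 0,"y": 0,"z": 0,"rx": 0,"ry": 0,"rz": 0,"hand": 0.58}
  ]
}}

```text
t: 6.38
eef_pos: [0.433, 0.2044, 0.0535]
eef_rot: [[0.0, 1.0, -0.0], [1.0, -0.0, -0.0], [-0.0, -0.0, -1.0]]
ft_force: [0.9, -0.3, 0.3]
opening: 0.0368
```

```bash
cat > snap.py <<'E'
import sys
from fit import *
from cell import arm
P=arm.get_obs()['eef_pos'];k=sys.argv[1];print(P)
im=arm.camera('side');c=arm.get_calibration('side')
q=proj(P[None]+[[0,0,-.02]],c)[0]; x0,y0=int(q[0])-40,int(q[1])-40;s=8
o=cv2.resize(im[y0:y0+72,x0:x0+90],None,fx=s,fy=s)
h=float(sys.argv[2])/2000
R=arm.get_obs()['eef_rot']
for d in(-h,0,h):
  for q in proj(np.array([P+R[:,1]*d+[0,0,-.025],P+R[:,1]*d]),c): cv2.circle(o,(int((q[0]-x0+.5)*s),int((q[1]-y0+.5)*s)),4,(255,0,255),1)
cv2.imwrite(f'pics/side{k}.png',o)
E
python3 snap.py 8 37
```

```text
[0.43297959 0.20437015 0.05352561]
```

View pics/side8.png

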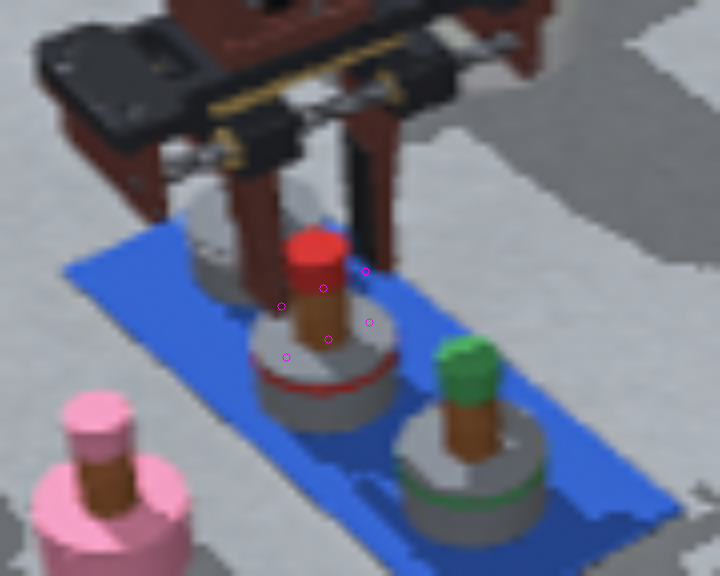

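Both force and picture disagree with the 25 mm tip reach. The tips appear to sit about level with the TCP, so I'll keep going down in small steps until they touch the puck top.

Call:
{"name": "step_arm", "arguments": {
  "series": [
    {"x": 0,"y": 0,"z": 2,"rx": 0,"ry": 0,"rz": 0,"hand": 0.58},
    {"x": 0,"y": 0,"z": 2,"rx": 0,"ry": 0,"rz": 0,"hand": 0.58},
    {"x": 0,"y": 0,"z": 0,"rx": 0,"ry": 0,"rz": 0,"hand": 0.58}
  ]
}}

```text
t: 6.68
eef_pos: [0.4328, 0.2043, 0.0493]
eef_rot: [[0.0, 1.0, -0.001], [1.0, -0.0, -0.0], [-0.0, -0.001, -1.0]]
ft_force: [-0.1, 0.1, -0.1]
opening: 0.0367
```

Call:
{"name": "step_arm", "arguments": {
  "series": [
    {"x": 0,"y": 0,"z": 2,"rx": 0,"ry": 0,"rz": 0,"hand": 0.58},
    {"x": 0,"y": 0,"z": 2,"rx": 0,"ry": 0,"rz": 0,"hand": 0.58},
    {"x": 0,"y": 0,"z": 0,"rx": 0,"ry": 0,"rz": 0,"hand": 0.58}
  ]
}}

```text
t: 6.93
eef_pos: [0.4328, 0.2043, 0.0453]
eef_rot: [[0.0, 1.0, -0.001], [1.0, -0.0, -0.0], [-0.0, -0.001, -1.0]]
ft_force: [-0.9, 0.4, -0.2]
opening: 0.0367
```

```bash
python3 snap.py 9 37
```

```text
[0.43279347 0.20430288 0.04528546]
```

View pics/side9.png

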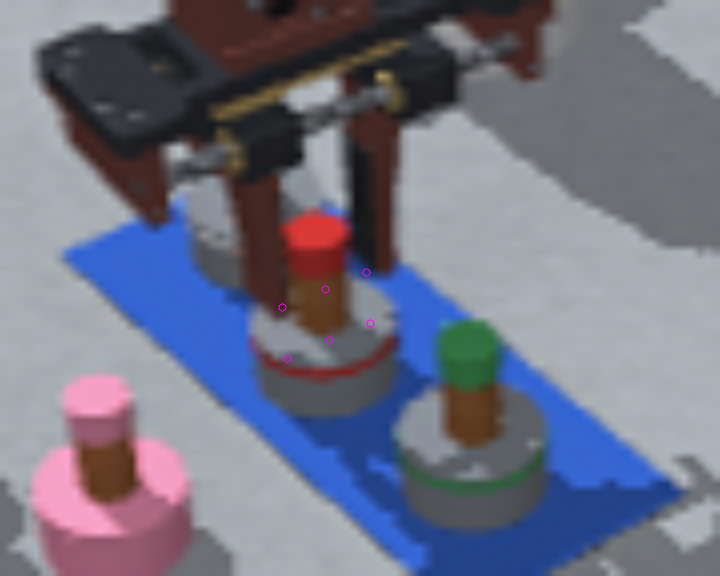

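Call:
{"name": "step_arm", "arguments": {
  "series": [
    {"x": 0,"y": 0,"z": 2,"rx": 0,"ry": 0,"rz": 0,"hand": 0.58},
    {"x": 0,"y": 0,"z": 2,"rx": 0,"ry": 0,"rz": 0,"hand": 0.58},
    {"x": 0,"y": 0,"z": 0,"rx": 0,"ry": 0,"rz": 0,"hand": 0.58}
  ]
}}

```text
t: 7.23
eef_pos: [0.4328, 0.2043, 0.0413]
eef_rot: [[0.0, 1.0, -0.001], [1.0, -0.0, -0.0], [-0.0, -0.001, -1.0]]
ft_force: [0.1, 0.3, -0.3]
opening: 0.0368
```

Call:
{"name": "step_arm", "arguments": {
  "series": [
    {"x": 0,"y": 0,"z": 0,"rx": 0,"ry": 0,"rz": 0,"hand": 0.85},
    {"x": 0,"y": 0,"z": 0,"rx": 0,"ry": 0,"rz": 0,"hand": 0.85},
    {"x": 0,"y": 0,"z": 0,"rx": 0,"ry": 0,"rz": 0,"hand": 0.85},
    {"x": 0,"y": 0,"z": 0,"rx": 0,"ry": 0,"rz": 0,"hand": 0.85},
    {"x": 0,"y": 0,"z": 0,"rx": 0,"ry": 0,"rz": 0,"hand": 0.85}
  ],
  "squeeze": 15
}}

```text
t: 7.65
eef_pos: [0.4332, 0.2044, 0.0417]
eef_rot: [[0.0, 1.0, 0.0], [1.0, -0.0, 0.0], [0.0, 0.0, -1.0]]
ft_force: [0.6, -0.3, -0.6]
opening: 0.0239
```

```bash
python3 snap.py 10 24; python3 -c "
from cell import arm;import cv2
cv2.imwrite('pics/wrist10.png',arm.camera('wrist'))"
```

```text
[0.43317144 0.20441665 0.04170616]
```

View pics/side10.png

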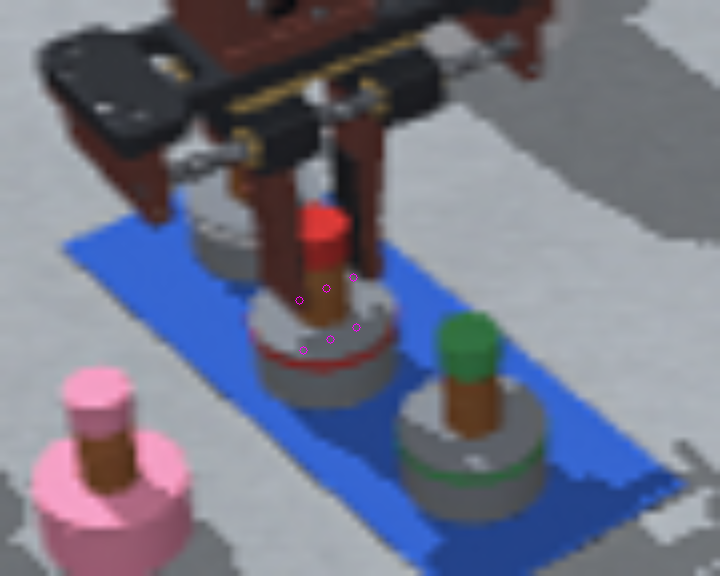

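View pics/wrist10.png

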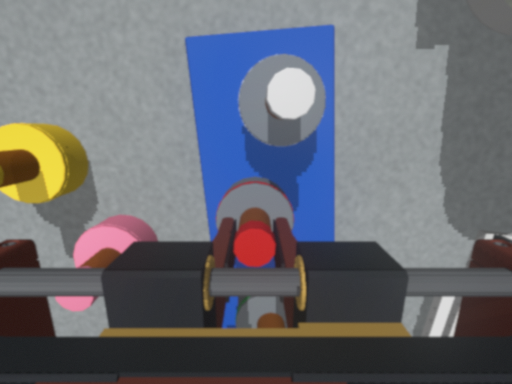

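Call:
{"name": "step_arm", "arguments": {
  "series": [
    {"x": 0,"y": 0,"z": -15,"rx": 0,"ry": 0,"rz": 0,"hand": 0.85},
    {"x": 0,"y": 0,"z": -25,"rx": 0,"ry": 0,"rz": 0,"hand": 0.85},
    {"x": 0,"y": 0,"z": -30,"rx": 0,"ry": 0,"rz": 0,"hand": 0.85},
    {"x": 0,"y": 0,"z": -25,"rx": 0,"ry": 0,"rz": 0,"hand": 0.85},
    {"x": 0,"y": 0,"z": 0,"rx": 0,"ry": 0,"rz": 0,"hand": 0.85},
    {"x": 0,"y": 0,"z": 0,"rx": 0,"ry": 0,"rz": 0,"hand": 0.85}
  ]
}}

```text
t: 8.25
eef_pos: [0.434, 0.2047, 0.1376]
eef_rot: [[0.0, 1.0, 0.003], [1.0, -0.0, 0.001], [0.001, 0.003, -1.0]]
ft_force: [0.6, 0.2, -2.4]
opening: 0.0232
```

Call:
{"name": "step_arm", "arguments": {
  "series": [
    {"x": -15,"y": 4,"z": 0,"rx": 0,"ry": 0,"rz": 0,"hand": 0.85},
    {"x": -30,"y": 6,"z": 0,"rx": 0,"ry": 0,"rz": 0,"hand": 0.85},
    {"x": -38,"y": 6,"z": 0,"rx": 0,"ry": 0,"rz": 0,"hand": 0.85},
    {"x": -38,"y": 6,"z": 0,"rx": 0,"ry": 0,"rz": 0,"hand": 0.85},
    {"x": -38,"y": 6,"z": 0,"rx": 0,"ry": 0,"rz": 0,"hand": 0.85},
    {"x": -38,"y": 6,"z": 0,"rx": 0,"ry": 0,"rz": 0,"hand": 0.85},
    {"x": -38,"y": 6,"z": 0,"rx": 0,"ry": 0,"rz": 0,"hand": 0.85},
    {"x": -30,"y": 0,"z": 0,"rx": 0,"ry": 0,"rz": 0,"hand": 0.85}
  ]
}}

```text
t: 8.92
eef_pos: [0.4728, -0.0632, 0.135]
eef_rot: [[0.001, 1.0, -0.002], [1.0, -0.001, 0.0], [0.0, -0.002, -1.0]]
ft_force: [1.2, 1.0, -1.6]
opening: 0.0232
```

Call:
{"name": "step_arm", "arguments": {
  "series": [
    {"x": -20,"y": 0,"z": 0,"rx": 0,"ry": 0,"rz": 0.06,"hand": 0.85},
    {"x": -10,"y": 0,"z": 0,"rx": 0,"ry": 0,"rz": 0.057,"hand": 0.85},
    {"x": 0,"y": 0,"z": 0,"rx": 0,"ry": 0,"rz": 0,"hand": 0.85},
    {"x": 0,"y": 0,"z": 0,"rx": 0,"ry": 0,"rz": 0,"hand": 0.85},
    {"x": 0,"y": 0,"z": 0,"rx": 0,"ry": 0,"rz": 0,"hand": 0.85}
  ]
}}

```text
t: 9.33
eef_pos: [0.4714, -0.0896, 0.1356]
eef_rot: [[0.115, 0.993, -0.002], [0.993, -0.115, 0.001], [0.001, -0.003, -1.0]]
ft_force: [0.7, 0.4, -1.4]
opening: 0.0236
```

```bash
cat > st.py <<'E'
from fit import *
from cell import arm
o=arm.get_obs();P=o['eef_pos'];R=o['eef_rot'];ca,sa=np.cos(LP[2]),np.sin(LP[2])
f=o['ft_force']
print('t',round(o['t'],2),'lane',w2l(P).round(1),'z',round(P[2]*1000,1),'yaw_rel(tool y vs lane x)',round(np.arctan2(R[1,1],R[0,1])-LP[2],3),'tilt',R[2,:2].round(3),'Flane',np.round([ca*f[0]+sa*f[1],-sa*f[0]+ca*f[1],f[2]],1),'op',round(o['opening']*1000,1))
E
python3 st.py
python3 -c "
from cell import arm;import cv2
cv2.imwrite('pics/wrist11.png',arm.camera('wrist'));cv2.imwrite('pics/side11.png',cv2.resize(arm.camera('side')[130:290,180:380],None,fx=3.5,fy=3.5))"
```

```text
t 9.33 lane [-78.7 -72.1] z 135.6 yaw_rel(tool y vs lane x) 0.002 tilt [ 0.001 -0.003] Flane [ 0.6  0.5 -1.4] op 23.6
```

View pics/side11.png

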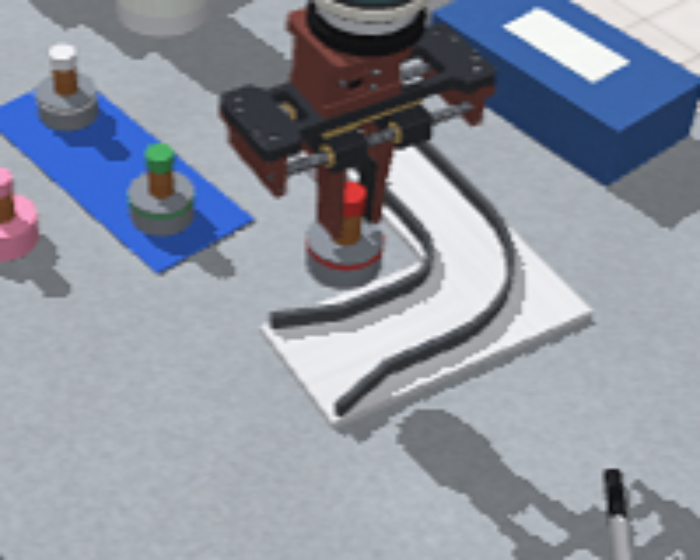

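View pics/wrist11.png

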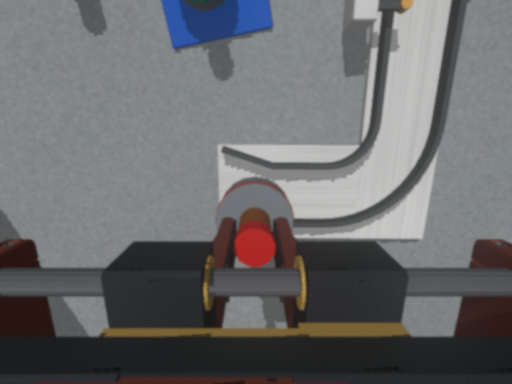

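```bash
python3 - <<'E'
from fit import *
from cell import arm
im=arm.camera('wrist');c=arm.get_calibration('wrist');P=arm.get_obs()['eef_pos']
hsv=cv2.cvtColor(im,cv2.COLOR_BGR2HSV)
m=(((hsv[...,0]<6)|(hsv[...,0]>174))&(hsv[...,1]>200)&(hsv[...,2]>190)).astype(np.uint8)
k,l,s,ce=cv2.connectedComponentsWithStats(m)
i=1+np.argmax(s[1:,4]); print(s[i],ce[i],(w2l(ray(c,*ce[i],P[2]+.0323))-w2l(P)).round(1))
# puck top circle predicted
th=np.linspace(0,6.28,40); o=im.copy()
for off in (0,):
  for z,r in((-.0097,.028),(.0323,.012)):
    pts=proj(np.c_[P[0]+r*np.cos(th),P[1]+r*np.sin(th),np.full(40,P[2]+z)],c)
    cv2.polylines(o,[(pts*4+2).astype(np.int32).reshape(-1,1,2)],True,(0,255,0),1,shift=2)
cv2.imwrite('pics/wrist12.png',cv2.resize(o[160:290,190:330],None,fx=5,fy=4.5,interpolation=0))
E
```

```text
Traceback (most recent call last):
ValueError: attempt to get argmax of an empty sequence
```

```bash
cat > cap.py <<'E'
from fit import *
from cell import arm
import sys
im=arm.camera('wrist');c=arm.get_calibration('wrist');P=arm.get_obs()['eef_pos']
hsv=cv2.cvtColor(im,cv2.COLOR_BGR2HSV)
m=(((hsv[...,0]<6)|(hsv[...,0]>174))&(hsv[...,1]>150)&(hsv[...,2]>150)).astype(np.uint8)
k,l,s,ce=cv2.connectedComponentsWithStats(m)
if k>1:
    i=1+np.argmax(s[1:,4]); print(s[i],ce[i],'cap minus tcp (lane)',(w2l(ray(c,*ce[i],P[2]+.0323))-w2l(P)).round(1))
th=np.linspace(0,6.28,40); o=im.copy()
for z,r in((-.0097,.028),(.0323,.012)):
    pts=proj(np.c_[P[0]+r*np.cos(th),P[1]+r*np.sin(th),np.full(40,P[2]+z)],c)
    cv2.polylines(o,[(pts*4+2).astype(np.int32).reshape(-1,1,2)],True,(0,255,0),1,shift=2)
cv2.imwrite(f'pics/wrist{sys.argv[1]}.png',cv2.resize(o[160:290,190:330],None,fx=5,fy=4.5,interpolation=0))
E
python3 cap.py 12
```

```text
[ 235  229   40   37 1173] [254.11253197 246.91389599] cap minus tcp (lane) [0.1 2.2]
```

View pics/wrist12.png

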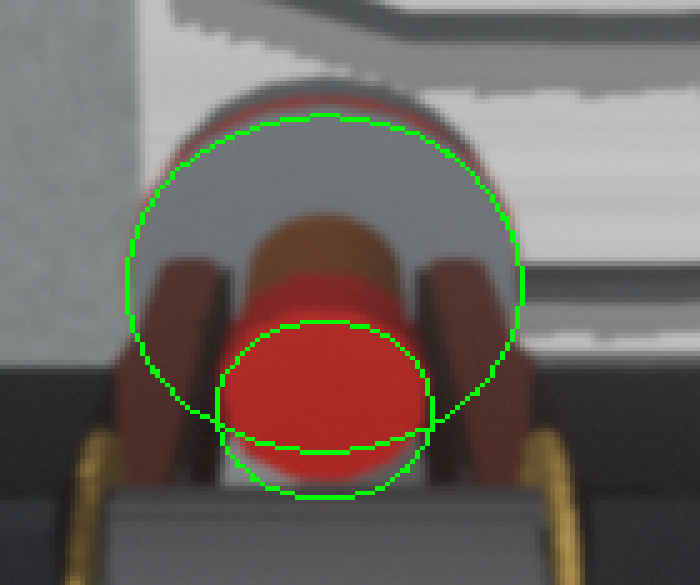

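Call:
{"name": "step_arm", "arguments": {
  "series": [
    {"x": -10,"y": 1,"z": 15,"rx": 0,"ry": 0,"rz": 0,"hand": 0.85},
    {"x": 0,"y": 0,"z": 25,"rx": 0,"ry": 0,"rz": 0,"hand": 0.85},
    {"x": 0,"y": 0,"z": 25,"rx": 0,"ry": 0,"rz": 0,"hand": 0.85},
    {"x": 0,"y": 0,"z": 15,"rx": 0,"ry": 0,"rz": 0,"hand": 0.85},
    {"x": 0,"y": 0,"z": 5,"rx": 0,"ry": 0,"rz": 0,"hand": 0.85},
    {"x": 0,"y": 0,"z": 0,"rx": 0,"ry": 0,"rz": 0,"hand": 0.85},
    {"x": 0,"y": 0,"z": 0,"rx": 0,"ry": 0,"rz": 0,"hand": 0.85}
  ]
}}

```text
t: 10.12
eef_pos: [0.4727, -0.1004, 0.0521]
eef_rot: [[0.116, 0.993, 0.0], [0.993, -0.116, -0.0], [-0.0, 0.0, -1.0]]
ft_force: [0.2, 0.2, -1.2]
opening: 0.0236
```

```bash
python3 st.py; python3 cap.py 13
python3 -c "
from cell import arm;import cv2
cv2.imwrite('pics/side13.png',cv2.resize(arm.camera('side')[170:280,220:350],None,fx=6,fy=5.4,interpolation=2))"
```

```text
t 10.12 lane [-76.2 -82.7] z 52.1 yaw_rel(tool y vs lane x) 0.001 tilt [-0.  0.] Flane [ 0.2  0.2 -1.2] op 23.6
[ 236  229   39   37 1138] [254.64938489 246.81370826] cap minus tcp (lane) [0.3 2.3]
```

View pics/side13.png

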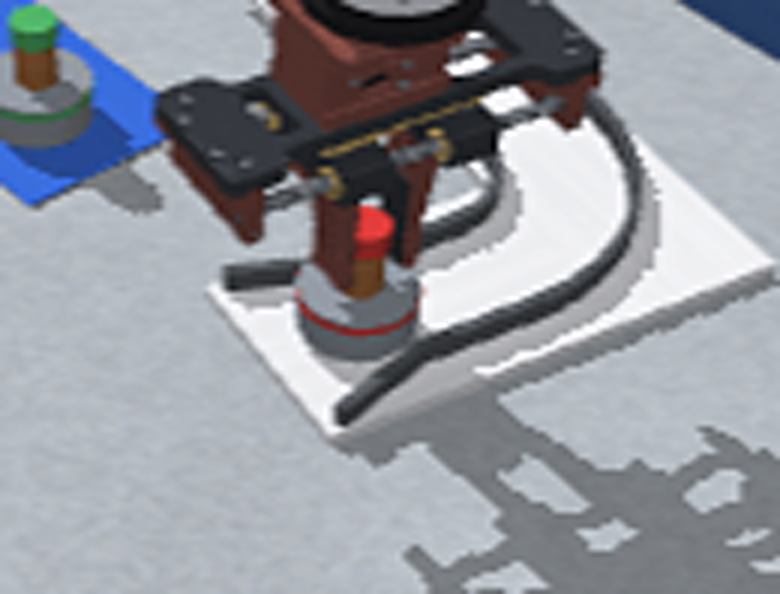

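View pics/wrist13.png

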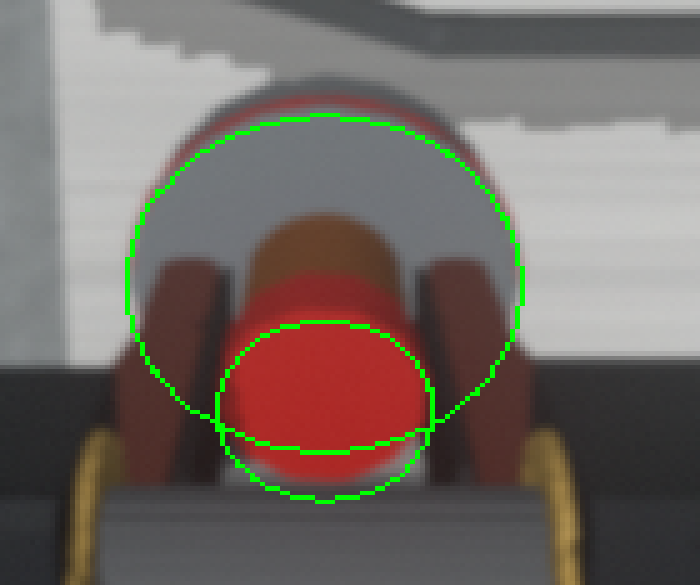

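Call:
{"name": "step_arm", "arguments": {
  "series": [
    {"x": 0,"y": 0,"z": 3,"rx": 0,"ry": 0,"rz": 0,"hand": 0.85},
    {"x": 0,"y": 0,"z": 1.5,"rx": 0,"ry": 0,"rz": 0,"hand": 0.85},
    {"x": 0,"y": 0,"z": 0,"rx": 0,"ry": 0,"rz": 0,"hand": 0.85}
  ]
}}

```text
t: 10.47
eef_pos: [0.4725, -0.1007, 0.0474]
eef_rot: [[0.117, 0.993, 0.0], [0.993, -0.117, -0.0], [-0.0, 0.0, -1.0]]
ft_force: [-0.4, 0.1, -1.9]
opening: 0.0232
```

Call:
{"name": "step_arm", "arguments": {
  "series": [
    {"x": 0,"y": 0,"z": 0.7,"rx": 0,"ry": 0,"rz": 0,"hand": 0.85},
    {"x": 0,"y": 0,"z": 0,"rx": 0,"ry": 0,"rz": 0,"hand": 0.85}
  ]
}}

```text
t: 10.63
eef_pos: [0.4723, -0.1007, 0.0465]
eef_rot: [[0.117, 0.993, -0.0], [0.993, -0.117, -0.0], [-0.0, 0.0, -1.0]]
ft_force: [-0.1, 0.4, -1.4]
opening: 0.0233
```

Call:
{"name": "step_arm", "arguments": {
  "series": [
    {"x": 0,"y": 0,"z": 0.7,"rx": 0,"ry": 0,"rz": 0,"hand": 0.85},
    {"x": 0,"y": 0,"z": 0,"rx": 0,"ry": 0,"rz": 0,"hand": 0.85}
  ]
}}

```text
t: 10.8
eef_pos: [0.4723, -0.1007, 0.0457]
eef_rot: [[0.117, 0.993, -0.0], [0.993, -0.117, -0.0], [-0.0, -0.0, -1.0]]
ft_force: [0.2, -0.3, -2.2]
opening: 0.023
```

Call:
{"name": "step_arm", "arguments": {
  "series": [
    {"x": 0,"y": 0,"z": 0.4,"rx": 0,"ry": 0,"rz": 0,"hand": 0.85},
    {"x": 0,"y": 0,"z": 0,"rx": 0,"ry": 0,"rz": 0,"hand": 0.68},
    {"x": 0,"y": 0,"z": 0,"rx": 0,"ry": 0,"rz": 0,"hand": 0.64},
    {"x": 2,"y": 0,"z": 0,"rx": 0,"ry": 0,"rz": 0,"hand": 0.64},
    {"x": 0,"y": 0,"z": 0,"rx": 0,"ry": 0,"rz": 0,"hand": 0.64},
    {"x": 0,"y": 0,"z": 0,"rx": 0,"ry": 0,"rz": 0,"hand": 0.64}
  ]
}}

```text
t: 11.3
eef_pos: [0.4725, -0.0985, 0.0454]
eef_rot: [[0.117, 0.993, -0.0], [0.993, -0.117, 0.0], [0.0, -0.0, -1.0]]
ft_force: [0.6, -0.2, 0.2]
opening: 0.0314
```

```bash
python3 st.py; python3 cap.py 14
python3 -c "
from cell import arm;import cv2
cv2.imwrite('pics/side14.png',cv2.resize(arm.camera('side')[170:280,220:350],None,fx=6,fy=5.4,interpolation=2))"
```

```text
t 11.3 lane [-76.6 -80.8] z 45.4 yaw_rel(tool y vs lane x) 0.0 tilt [ 0. -0.] Flane [ 0.6 -0.1  0.2] op 31.4
[ 235  232   40   35 1150] [254.44347826 249.94086957] cap minus tcp (lane) [0.3 0.4]
```

View pics/wrist14.png

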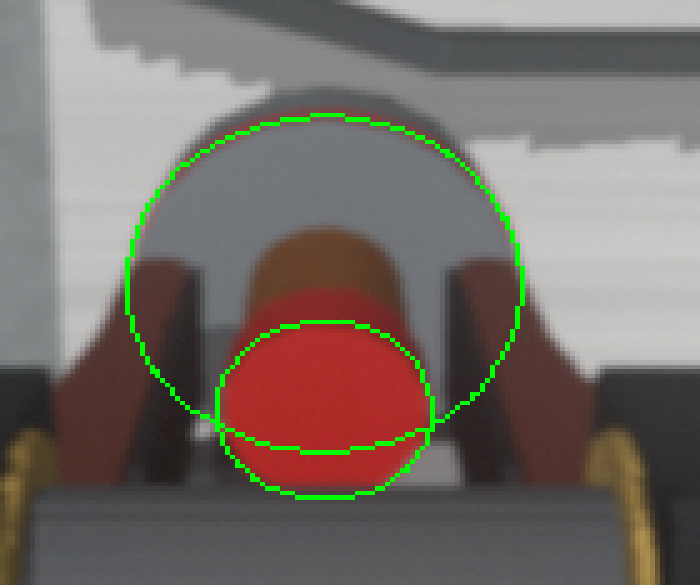

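View pics/side14.png

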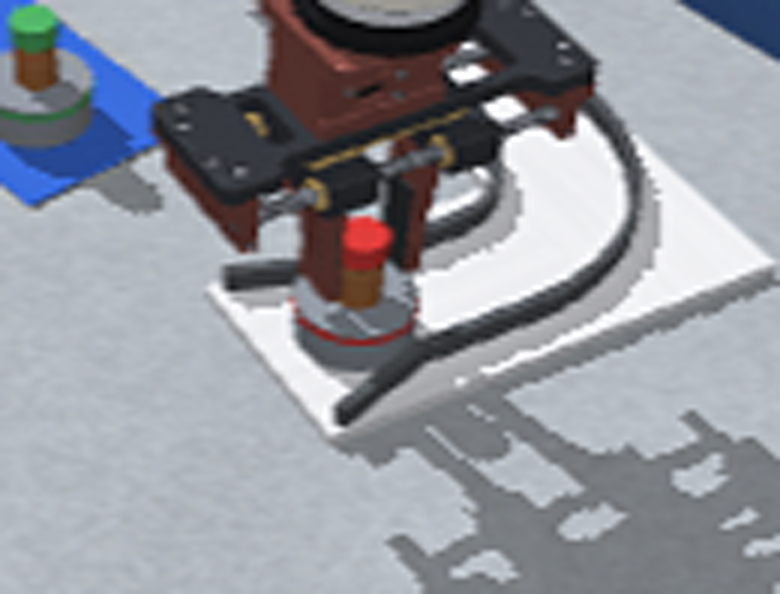

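Call:
{"name": "step_arm", "arguments": {
  "series": [
    {"x": 0.5,"y": 0,"z": 0,"rx": 0,"ry": 0,"rz": 0,"hand": 0.85},
    {"x": 0,"y": 0,"z": 0,"rx": 0,"ry": 0,"rz": 0,"hand": 0.85},
    {"x": 0,"y": 0,"z": 0,"rx": 0,"ry": 0,"rz": 0,"hand": 0.85},
    {"x": 0,"y": 5,"z": 0,"rx": 0,"ry": 0,"rz": 0,"hand": 0.85},
    {"x": 0,"y": 5,"z": 0,"rx": 0,"ry": 0,"rz": 0,"hand": 0.85},
    {"x": 0,"y": 0,"z": 0,"rx": 0,"ry": 0,"rz": 0,"hand": 0.85}
  ],
  "squeeze": 8
}}

```text
t: 11.9
eef_pos: [0.4843, -0.0998, 0.0455]
eef_rot: [[0.117, 0.993, 0.002], [0.993, -0.117, -0.001], [-0.0, 0.002, -1.0]]
ft_force: [1.3, -0.2, -2.2]
opening: 0.0233
```

```bash
python3 st.py; python3 cap.py 15
```

```text
t 11.9 lane [-64.7 -80.7] z 45.5 yaw_rel(tool y vs lane x) -0.0 tilt [-0.     0.002] Flane [ 1.3 -0.1 -2.2] op 23.3
[ 235  233   39   34 1086] [254.45027624 250.31123389] cap minus tcp (lane) [0.3 0.2]
```

Call:
{"name": "step_arm", "arguments": {
  "series": [
    {"x": 0.5,"y": 5,"z": 0,"rx": 0,"ry": 0,"rz": 0,"hand": 0.85},
    {"x": 0,"y": 5,"z": 0,"rx": 0,"ry": 0,"rz": 0,"hand": 0.85},
    {"x": 0,"y": 5,"z": 0,"rx": 0,"ry": 0,"rz": 0,"hand": 0.85},
    {"x": 0,"y": 0,"z": 0,"rx": 0,"ry": 0,"rz": 0,"hand": 0.85}
  ]
}}

```text
t: 12.28
eef_pos: [0.4993, -0.101, 0.0454]
eef_rot: [[0.117, 0.993, 0.002], [0.993, -0.117, -0.001], [-0.0, 0.002, -1.0]]
ft_force: [-0.2, 0.3, -1.2]
opening: 0.0232
```

```bash
python3 st.py; python3 cap.py 15
```

```text
t 12.28 lane [-49.7 -80.1] z 45.4 yaw_rel(tool y vs lane x) 0.0 tilt [-0.     0.002] Flane [-0.3  0.2 -1.2] op 23.2
[ 236  233   38   34 1080] [254.56666667 250.45462963] cap minus tcp (lane) [0.3 0.1]
```

Call:
{"name": "step_arm", "arguments": {
  "series": [
    {"x": 0,"y": 5,"z": 0,"rx": 0,"ry": 0,"rz": 0,"hand": 0.85},
    {"x": 0,"y": 5,"z": 0,"rx": 0,"ry": 0,"rz": 0,"hand": 0.85},
    {"x": 0,"y": 5,"z": 0,"rx": 0,"ry": 0,"rz": 0,"hand": 0.85},
    {"x": 0,"y": 0,"z": 0,"rx": 0,"ry": 0,"rz": 0,"hand": 0.85}
  ]
}}

```text
t: 12.67
eef_pos: [0.5141, -0.1027, 0.0454]
eef_rot: [[0.117, 0.993, 0.002], [0.993, -0.117, -0.001], [-0.0, 0.002, -1.0]]
ft_force: [1.1, -0.3, 0.0]
opening: 0.0238
```

```bash
python3 st.py; python3 cap.py 16
```

```text
t 12.67 lane [-34.8 -80.2] z 45.4 yaw_rel(tool y vs lane x) 0.0 tilt [-0.     0.002] Flane [ 1.2 -0.1  0. ] op 23.8
[ 235  233   39   34 1047] [254.87010506 250.36962751] cap minus tcp (lane) [0.4 0.2]
```

View pics/wrist16.png

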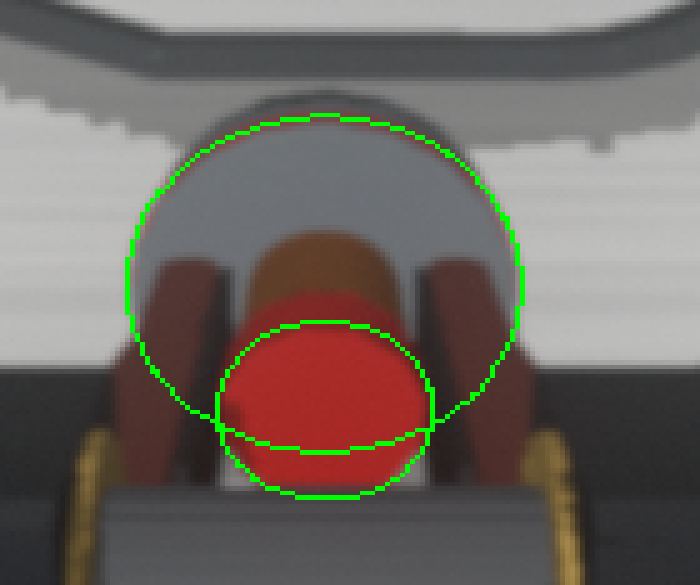

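Call:
{"name": "step_arm", "arguments": {
  "series": [
    {"x": 0,"y": 6,"z": 0,"rx": 0,"ry": 0,"rz": 0,"hand": 0.85},
    {"x": 0,"y": 6,"z": 0,"rx": 0,"ry": 0,"rz": 0,"hand": 0.85},
    {"x": 0.2,"y": 6,"z": 0,"rx": 0,"ry": 0,"rz": 0,"hand": 0.85},
    {"x": 0,"y": 6,"z": 0,"rx": 0,"ry": 0,"rz": 0,"hand": 0.85},
    {"x": 0,"y": 6,"z": 0,"rx": 0,"ry": 0,"rz": 0,"hand": 0.85},
    {"x": 0,"y": 5,"z": 0,"rx": 0,"ry": 0,"rz": 0,"hand": 0.85},
    {"x": 0,"y": 0,"z": 0,"rx": 0,"ry": 0,"rz": 0,"hand": 0.85}
  ]
}}

```text
t: 13.3
eef_pos: [0.5489, -0.1066, 0.0454]
eef_rot: [[0.117, 0.993, 0.002], [0.993, -0.117, -0.0], [-0.0, 0.002, -1.0]]
ft_force: [0.7, -1.1, 0.3]
opening: 0.0235
```

```bash
sed -i 's/LP=np.array(\[.558,/LP=np.array([.5585,/' fit.py; cat >> st.py <<'E'
d=np.array(w2l(P)); t=np.arctan2(d[0],-d[1]); print('corner angle',t.round(3),'radius',np.hypot(*d).round(1),'err in yaw',((np.arctan2(R[1,1],R[0,1])-LP[2])-t).round(3),'pos in tool axes fwd/left', 'j6',o['joint_positions'][5].round(2),'T',o['wrist_torque'].round(2))
E
python3 st.py; python3 cap.py 17
```

```text
t 13.3 lane [ -0.3 -80. ] z 45.4 yaw_rel(tool y vs lane x) 0.0 tilt [-0.     0.002] Flane [ 0.8 -1.   0.3] op 23.5
corner angle -0.003 radius 80.0 err in yaw 0.003 pos in tool axes fwd/left j6 -0.2 T [-0.08 -0.02  0.04]
[ 235  233   39   34 1087] [254.24931003 250.59521619] cap minus tcp (lane) [0.1 0. ]
```

Now the corner, in small arc steps: 6.3 mm forward, 0.25 mm left and −0.079 rad per row.

Call:
{"name": "step_arm", "arguments": {
  "series": [
    {"x": 0.25,"y": 6.3,"z": 0,"rx": 0,"ry": 0,"rz": -0.079,"hand": 0.85},
    {"x": 0.25,"y": 6.3,"z": 0,"rx": 0,"ry": 0,"rz": -0.079,"hand": 0.85},
    {"x": 0.25,"y": 6.3,"z": 0,"rx": 0,"ry": 0,"rz": -0.079,"hand": 0.85},
    {"x": 0,"y": 0,"z": 0,"rx": 0,"ry": 0,"rz": 0,"hand": 0.85},
    {"x": 0,"y": 0,"z": 0,"rx": 0,"ry": 0,"rz": 0,"hand": 0.85}
  ]
}}

```text
t: 13.77
eef_pos: [0.5662, -0.1062, 0.0454]
eef_rot: [[-0.118, 0.993, 0.0], [0.993, 0.118, -0.0], [-0.0, 0.0, -1.0]]
ft_force: [0.9, -1.0, 0.2]
opening: 0.0234
```

```bash
python3 st.py
```

```text
t 13.77 lane [ 16.9 -77.6] z 45.4 yaw_rel(tool y vs lane x) 0.235 tilt [-0.  0.] Flane [ 1.  -0.8  0.2] op 23.4
corner angle 0.215 radius 79.4 err in yaw 0.02 pos in tool axes fwd/left j6 -0.42 T [-0.05 -0.06 -0.01]
```

Call:
{"name": "step_arm", "arguments": {
  "series": [
    {"x": -0.3,"y": 7.5,"z": 0,"rx": 0,"ry": 0,"rz": -0.079,"hand": 0.85},
    {"x": 0.25,"y": 6.5,"z": 0,"rx": 0,"ry": 0,"rz": -0.079,"hand": 0.85},
    {"x": 0.25,"y": 6.3,"z": 0,"rx": 0,"ry": 0,"rz": -0.079,"hand": 0.85},
    {"x": 0.1,"y": 6.3,"z": 0,"rx": 0,"ry": 0,"rz": -0.079,"hand": 0.85},
    {"x": 0,"y": 0,"z": 0,"rx": 0,"ry": 0,"rz": 0,"hand": 0.85},
    {"x": 0,"y": 0,"z": 0,"rx": 0,"ry": 0,"rz": 0,"hand": 0.85}
  ]
}}

```text
t: 14.27
eef_pos: [0.5916, -0.0997, 0.0454]
eef_rot: [[-0.419, 0.908, 0.0], [0.908, 0.419, -0.0], [-0.0, 0.0, -1.0]]
ft_force: [0.5, -0.5, 0.5]
opening: 0.0236
```

```bash
python3 st.py; python3 cap.py 18
```

```text
t 14.27 lane [ 41.3 -68.2] z 45.4 yaw_rel(tool y vs lane x) 0.549 tilt [-0.  0.] Flane [ 0.6 -0.4  0.5] op 23.6
corner angle 0.545 radius 79.7 err in yaw 0.005 pos in tool axes fwd/left j6 -0.71 T [-0.03 -0.12  0.01]
[235 233  37  34 984] [252.2449187  249.71341463] cap minus tcp (lane) [-1.7 -0.3]
```

View pics/wrist18.png

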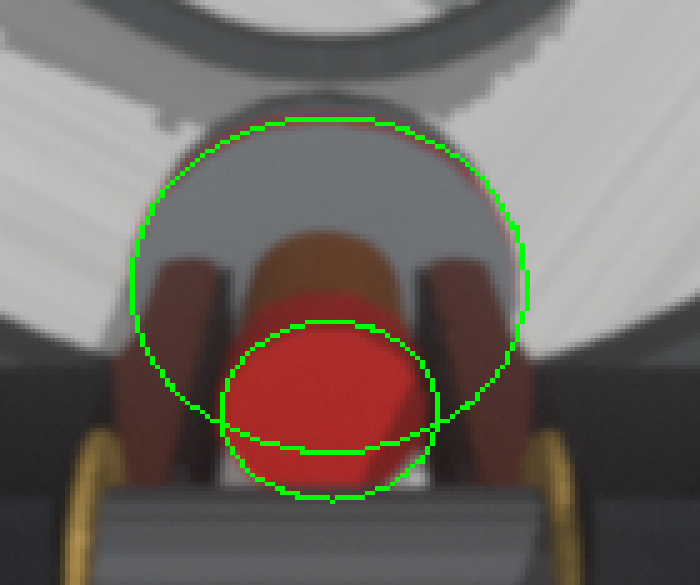

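Call:
{"name": "step_arm", "arguments": {
  "series": [
    {"x": 0,"y": 6.5,"z": 0,"rx": 0,"ry": 0,"rz": -0.079,"hand": 0.85},
    {"x": 0.25,"y": 6.3,"z": 0,"rx": 0,"ry": 0,"rz": -0.079,"hand": 0.85},
    {"x": 0.2,"y": 6.3,"z": 0,"rx": 0,"ry": 0,"rz": -0.079,"hand": 0.85},
    {"x": 0.25,"y": 6.3,"z": 0,"rx": 0,"ry": 0,"rz": -0.079,"hand": 0.85},
    {"x": 0,"y": 0,"z": 0,"rx": 0,"ry": 0,"rz": 0,"hand": 0.85},
    {"x": 0,"y": 0,"z": 0,"rx": 0,"ry": 0,"rz": 0,"hand": 0.85}
  ]
}}

```text
t: 14.82
eef_pos: [0.6125, -0.0859, 0.0454]
eef_rot: [[-0.68, 0.733, -0.0], [0.733, 0.68, 0.0], [0.0, -0.0, -1.0]]
ft_force: [0.4, 0.8, 0.9]
opening: 0.0237
```

```bash
python3 st.py
```

```text
t 14.82 lane [ 60.5 -51.9] z 45.4 yaw_rel(tool y vs lane x) 0.865 tilt [ 0. -0.] Flane [0.3 0.8 0.9] op 23.7
corner angle 0.862 radius 79.8 err in yaw 0.004 pos in tool axes fwd/left j6 -1.0 T [ 0.08 -0.14 -0.03]
```

Call:
{"name": "step_arm", "arguments": {
  "series": [
    {"x": 0.1,"y": 6.5,"z": 0,"rx": 0,"ry": 0,"rz": -0.079,"hand": 0.85},
    {"x": 0.25,"y": 6.3,"z": 0,"rx": 0,"ry": 0,"rz": -0.079,"hand": 0.85},
    {"x": 0.25,"y": 6.3,"z": 0,"rx": 0,"ry": 0,"rz": -0.079,"hand": 0.85},
    {"x": 0.25,"y": 6.3,"z": 0,"rx": 0,"ry": 0,"rz": -0.079,"hand": 0.85},
    {"x": 0,"y": 0,"z": 0,"rx": 0,"ry": 0,"rz": 0,"hand": 0.85},
    {"x": 0,"y": 0,"z": 0,"rx": 0,"ry": 0,"rz": 0,"hand": 0.85}
  ]
}}

```text
t: 15.32
eef_pos: [0.6282, -0.0661, 0.0454]
eef_rot: [[-0.874, 0.486, -0.0], [0.486, 0.874, 0.0], [0.0, 0.0, -1.0]]
ft_force: [0.6, 0.2, 0.7]
opening: 0.0234
```

```bash
python3 st.py
```

```text
t 15.32 lane [ 73.7 -30.5] z 45.4 yaw_rel(tool y vs lane x) 1.181 tilt [0. 0.] Flane [0.5 0.2 0.7] op 23.4
corner angle 1.179 radius 79.8 err in yaw 0.002 pos in tool axes fwd/left j6 -1.28 T [ 0.17 -0.18 -0.04]
```

Only 0.39 rad remains, which is five rows.

Call:
{"name": "step_arm", "arguments": {
  "series": [
    {"x": 0.1,"y": 6.4,"z": 0,"rx": 0,"ry": 0,"rz": -0.078,"hand": 0.85},
    {"x": 0.25,"y": 6.3,"z": 0,"rx": 0,"ry": 0,"rz": -0.078,"hand": 0.85},
    {"x": 0.25,"y": 6.3,"z": 0,"rx": 0,"ry": 0,"rz": -0.078,"hand": 0.85},
    {"x": 0.25,"y": 6.3,"z": 0,"rx": 0,"ry": 0,"rz": -0.078,"hand": 0.85},
    {"x": 0.25,"y": 6.3,"z": 0,"rx": 0,"ry": 0,"rz": -0.078,"hand": 0.85},
    {"x": 0,"y": 0,"z": 0,"rx": 0,"ry": 0,"rz": 0,"hand": 0.85},
    {"x": 0,"y": 0,"z": 0,"rx": 0,"ry": 0,"rz": 0,"hand": 0.85}
  ]
}}

```text
t: 15.9
eef_pos: [0.6378, -0.0363, 0.0454]
eef_rot: [[-0.993, 0.117, -0.0], [0.117, 0.993, 0.0], [0.0, 0.0, -1.0]]
ft_force: [0.3, 0.4, 1.0]
opening: 0.0236
```

```bash
python3 st.py;python3 cap.py 19; python3 - <<'E'
from cell import arm;import cv2
cv2.imwrite('pics/wfull19.png',arm.camera('wrist'));cv2.imwrite('pics/side19.png',cv2.resize(arm.camera('side')[130:260,230:370],None,fx=5.5,fy=4.6,interpolation=2))
E
```

```text
t 15.9 lane [79.8  0.2] z 45.4 yaw_rel(tool y vs lane x) 1.57 tilt [0. 0.] Flane [0.2 0.5 1. ] op 23.6
corner angle 1.574 radius 79.8 err in yaw -0.004 pos in tool axes fwd/left j6 -1.62 T [ 0.19 -0.05 -0.02]
```

View pics/wfull19.png

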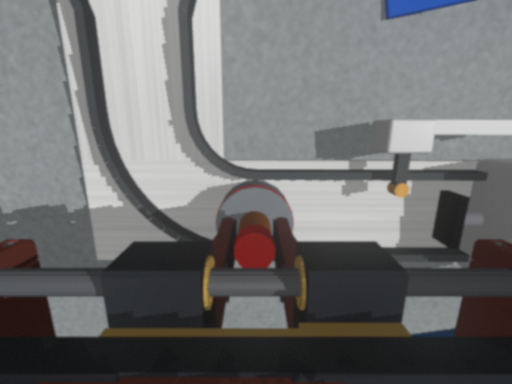

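View pics/side19.png

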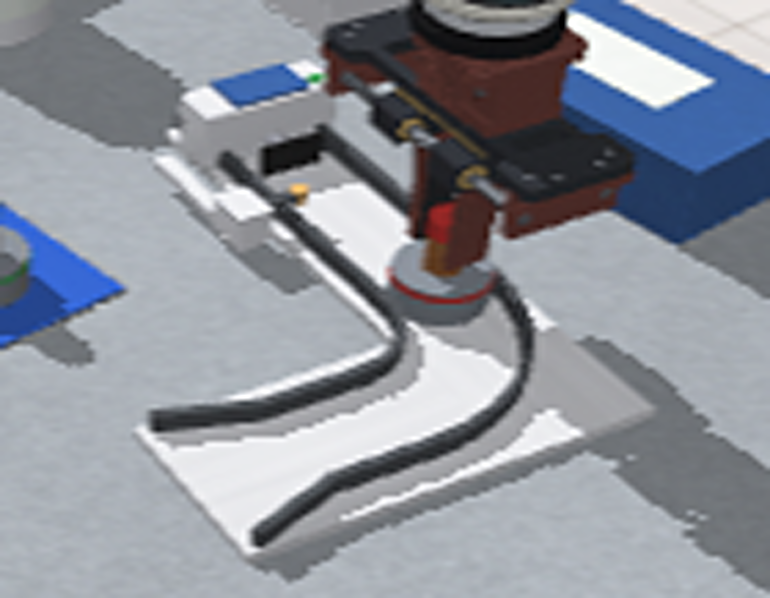

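```bash
python3 - <<'E'
from fit import *
from cell import arm
o=arm.get_obs();P=o['eef_pos'];R=o['eef_rot'];c=arm.get_calibration('side')
for s in(-.089,.089):
  for z in(.06,.08,.1,.12):
    a=[]
    for w in(-.0375,.0375):
        Q=P+R[:,1]*s+R[:,0]*w; Q[2]=z; q=proj(Q[None],c)[0]; a.append((int((q[0]-230)*5.5),int((q[1]-130)*4.6)))
    print(s,z,a)
E
```

```text
-0.089 0.06 [(609, 299), (489, 340)]
-0.089 0.08 [(616, 274), (494, 315)]
-0.089 0.1 [(623, 249), (499, 290)]
-0.089 0.12 [(630, 223), (505, 264)]
0.089 0.06 [(409, 137), (295, 171)]
0.089 0.08 [(413, 113), (298, 147)]
0.089 0.1 [(417, 89), (300, 122)]
0.089 0.12 [(420, 64), (303, 97)]
```

Call:
{"name": "step_arm", "arguments": {
  "series": [
    {"x": 0,"y": 6,"z": 0,"rx": 0,"ry": 0,"rz": 0,"hand": 0.85},
    {"x": 0,"y": 6,"z": 0,"rx": 0,"ry": 0,"rz": 0,"hand": 0.85},
    {"x": 0,"y": 6,"z": 0,"rx": 0,"ry": 0,"rz": 0,"hand": 0.85},
    {"x": 0,"y": 6,"z": 0,"rx": 0,"ry": 0,"rz": 0,"hand": 0.85},
    {"x": 0,"y": 6,"z": 0,"rx": 0,"ry": 0,"rz": 0,"hand": 0.85},
    {"x": 0,"y": 0,"z": 0,"rx": 0,"ry": 0,"rz": 0,"hand": 0.85},
    {"x": 0,"y": 0,"z": 0,"rx": 0,"ry": 0,"rz": 0,"hand": 0.85}
  ]
}}

```text
t: 16.63
eef_pos: [0.6416, -0.0054, 0.0454]
eef_rot: [[-0.994, 0.112, -0.0], [0.112, 0.994, 0.0], [0.0, 0.0, -1.0]]
ft_force: [0.5, 1.8, 0.9]
opening: 0.0235
```

```bash
python3 st.py
```

```text
t 16.63 lane [80.  31.3] z 45.4 yaw_rel(tool y vs lane x) 1.576 tilt [0. 0.] Flane [0.3 1.8 0.9] op 23.5
corner angle 1.944 radius 85.9 err in yaw -0.369 pos in tool axes fwd/left j6 -1.58 T [ 0.2  -0.13 -0.04]
```

Call:
{"name": "step_arm", "arguments": {
  "series": [
    {"x": 0,"y": 6,"z": 0,"rx": 0,"ry": 0,"rz": 0,"hand": 0.85},
    {"x": 0,"y": 6,"z": 0,"rx": 0,"ry": 0,"rz": 0,"hand": 0.85},
    {"x": 0,"y": 6,"z": 0,"rx": 0,"ry": 0,"rz": 0,"hand": 0.85},
    {"x": 0,"y": 6,"z": 0,"rx": 0,"ry": 0,"rz": 0,"hand": 0.85},
    {"x": 0,"y": 6,"z": 0,"rx": 0,"ry": 0,"rz": 0,"hand": 0.85},
    {"x": 0,"y": 6,"z": 0,"rx": 0,"ry": 0,"rz": 0,"hand": 0.85},
    {"x": 0,"y": 0,"z": 0,"rx": 0,"ry": 0,"rz": 0,"hand": 0.85},
    {"x": 0,"y": 0,"z": 0,"rx": 0,"ry": 0,"rz": 0,"hand": 0.85}
  ],
  "squeeze": 20
}}

```text
t: 17.3
eef_pos: [0.6456, 0.0303, 0.0454]
eef_rot: [[-0.994, 0.112, 0.0], [0.112, 0.994, 0.001], [0.0, 0.001, -1.0]]
ft_force: [0.7, 0.9, 2.3]
opening: 0.0235
```

```bash
python3 st.py;python3 cap.py 20; python3 - <<'E'
from fit import *
from cell import arm
im=arm.camera('wrist');c=arm.get_calibration('wrist');cv2.imwrite('pics/wfull20.png',im)
hsv=cv2.cvtColor(im,cv2.COLOR_BGR2HSV)
m=((hsv[...,0]>10)&(hsv[...,0]<25)&(hsv[...,1]>110)&(hsv[...,2]>130)).astype(np.uint8)
m[235:]=0
k,l,s,ce=cv2.connectedComponentsWithStats(m)
for i in range(1,k):
    if s[i,4]>8: print(s[i],ce[i],w2l(ray(c,*ce[i],.033)))
E
```

```text
t 17.3 lane [79.8 67.2] z 45.4 yaw_rel(tool y vs lane x) 1.576 tilt [0.    0.001] Flane [0.6 0.9 2.3] op 23.5
corner angle 2.271 radius 104.4 err in yaw -0.695 pos in tool axes fwd/left j6 -1.52 T [ 0.18 -0.06  0.01]
[298 183  14  14 140] [304.52142857 189.45714286] [ 54.49205058 100.29246642]
```

View pics/wfull20.png

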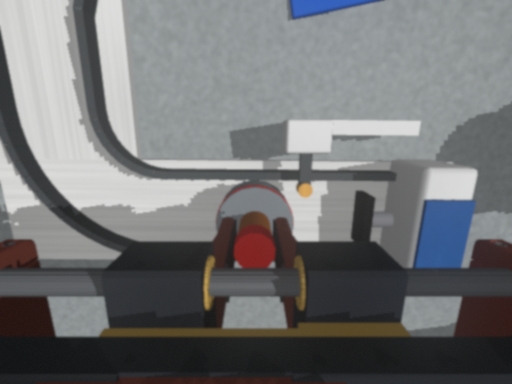

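Call:
{"name": "step_arm", "arguments": {
  "series": [
    {"x": 0,"y": 4,"z": 0,"rx": 0,"ry": 0,"rz": 0,"hand": 0.85},
    {"x": 0,"y": 4,"z": 0,"rx": 0,"ry": 0,"rz": 0,"hand": 0.85},
    {"x": 0,"y": 3,"z": 0,"rx": 0,"ry": 0,"rz": 0,"hand": 0.85},
    {"x": 0,"y": 3,"z": 0,"rx": 0,"ry": 0,"rz": 0,"hand": 0.85},
    {"x": 0,"y": 0,"z": 0,"rx": 0,"ry": 0,"rz": 0,"hand": 0.85}
  ]
}}

```text
t: 17.82
eef_pos: [0.6472, 0.044, 0.0453]
eef_rot: [[-0.994, 0.112, 0.0], [0.112, 0.994, 0.0], [0.0, 0.0, -1.0]]
ft_force: [0.3, 0.7, 2.3]
opening: 0.0233
```

```bash
python3 st.py
```

```text
t 17.82 lane [79.8 81. ] z 45.3 yaw_rel(tool y vs lane x) 1.575 tilt [0. 0.] Flane [0.2 0.7 2.3] op 23.3
corner angle 2.364 radius 113.7 err in yaw -0.788 pos in tool axes fwd/left j6 -1.5 T [ 0.16 -0.05  0.02]
```

Call:
{"name": "step_arm", "arguments": {
  "series": [
    {"x": 0,"y": 3,"z": 0,"rx": 0,"ry": 0,"rz": 0,"hand": 0.85},
    {"x": 0,"y": 3,"z": 0,"rx": 0,"ry": 0,"rz": 0,"hand": 0.85},
    {"x": 0,"y": 0,"z": 0,"rx": 0,"ry": 0,"rz": 0,"hand": 0.85}
  ]
}}

```text
t: 18.07
eef_pos: [0.6491, 0.049, 0.0457]
eef_rot: [[-0.994, 0.112, 0.002], [0.112, 0.994, -0.001], [-0.002, -0.001, -1.0]]
ft_force: [2.7, -4.3, 2.1]
opening: 0.0229
```

```bash
python3 st.py
```

```text
t 18.07 lane [81.1 86.3] z 45.7 yaw_rel(tool y vs lane x) 1.575 tilt [-0.002 -0.001] Flane [ 3.2 -3.9  2.1] op 22.9
corner angle 2.387 radius 118.4 err in yaw -0.812 pos in tool axes fwd/left j6 -1.49 T [-0.55 -0.5   0.02]
```

Call:
{"name": "step_arm", "arguments": {
  "series": [
    {"x": 0,"y": 3,"z": 0,"rx": 0,"ry": 0,"rz": 0,"hand": 0.85},
    {"x": 0,"y": 3,"z": 0,"rx": 0,"ry": 0,"rz": 0,"hand": 0.85},
    {"x": 0,"y": 3,"z": 0,"rx": 0,"ry": 0,"rz": 0,"hand": 0.85},
    {"x": 0,"y": 0,"z": 0,"rx": 0,"ry": 0,"rz": 0,"hand": 0.85}
  ]
}}

```text
t: 18.4
eef_pos: [0.6502, 0.0582, 0.0457]
eef_rot: [[-0.994, 0.112, 0.002], [0.112, 0.994, -0.0], [-0.002, -0.0, -1.0]]
ft_force: [3.7, -1.9, 1.3]
opening: 0.0233
```

```bash
python3 st.py
```

```text
t 18.4 lane [81.1 95.5] z 45.7 yaw_rel(tool y vs lane x) 1.575 tilt [-0.002 -0.   ] Flane [ 3.9 -1.4  1.3] op 23.3
corner angle 2.438 radius 125.3 err in yaw -0.862 pos in tool axes fwd/left j6 -1.47 T [-0.4  -0.67  0.02]
```

Call:
{"name": "step_arm", "arguments": {
  "series": [
    {"x": 0,"y": 3,"z": 0,"rx": 0,"ry": 0,"rz": 0,"hand": 0.85},
    {"x": 0,"y": 3,"z": 0,"rx": 0,"ry": 0,"rz": 0,"hand": 0.85},
    {"x": 0,"y": 0,"z": 0,"rx": 0,"ry": 0,"rz": 0,"hand": 0.85}
  ]
}}

```text
t: 18.65
eef_pos: [0.6508, 0.0644, 0.0458]
eef_rot: [[-0.994, 0.113, 0.002], [0.113, 0.994, 0.0], [-0.002, 0.0, -1.0]]
ft_force: [4.1, -2.1, 1.5]
opening: 0.0233
```

```bash
python3 st.py
```

```text
t 18.65 lane [ 81.  101.8] z 45.8 yaw_rel(tool y vs lane x) 1.575 tilt [-0.002  0.   ] Flane [ 4.4 -1.6  1.5] op 23.3
corner angle 2.47 radius 130.1 err in yaw -0.895 pos in tool axes fwd/left j6 -1.47 T [-0.25 -0.79 -0.01]
```

Past the pin's centre with low forces. Continuing toward the buffer.

Call:
{"name": "step_arm", "arguments": {
  "series": [
    {"x": 0,"y": 3,"z": 0,"rx": 0,"ry": 0,"rz": 0,"hand": 0.85},
    {"x": 0,"y": 3,"z": 0,"rx": 0,"ry": 0,"rz": 0,"hand": 0.85},
    {"x": 0,"y": 3,"z": 0,"rx": 0,"ry": 0,"rz": 0,"hand": 0.85},
    {"x": 0,"y": 0,"z": 0,"rx": 0,"ry": 0,"rz": 0,"hand": 0.85}
  ]
}}

```text
t: 18.98
eef_pos: [0.6516, 0.074, 0.0459]
eef_rot: [[-0.994, 0.113, 0.002], [0.113, 0.994, 0.001], [-0.002, 0.001, -1.0]]
ft_force: [5.6, 0.7, 2.6]
opening: 0.0233
```

```bash
python3 st.py
```

```text
t 18.98 lane [ 80.7 111.4] z 45.9 yaw_rel(tool y vs lane x) 1.575 tilt [-0.002  0.001] Flane [5.5 1.3 2.6] op 23.3
corner angle 2.515 radius 137.5 err in yaw -0.94 pos in tool axes fwd/left j6 -1.45 T [ 0.15 -0.91 -0.04]
```

Call:
{"name": "step_arm", "arguments": {
  "series": [
    {"x": 0,"y": 2.5,"z": 0,"rx": 0,"ry": 0,"rz": 0,"hand": 0.85},
    {"x": 0,"y": 2.5,"z": 0,"rx": 0,"ry": 0,"rz": 0,"hand": 0.85},
    {"x": 0,"y": 0,"z": 0,"rx": 0,"ry": 0,"rz": 0,"hand": 0.85}
  ]
}}

```text
t: 19.23
eef_pos: [0.6519, 0.0789, 0.0458]
eef_rot: [[-0.994, 0.113, 0.001], [0.113, 0.994, 0.001], [-0.001, 0.001, -1.0]]
ft_force: [4.9, 1.6, 4.5]
opening: 0.0238
```

```bash
python3 st.py
```

```text
t 19.23 lane [ 80.4 116.3] z 45.8 yaw_rel(tool y vs lane x) 1.575 tilt [-0.001  0.001] Flane [4.7 2.2 4.5] op 23.8
corner angle 2.537 radius 141.3 err in yaw -0.962 pos in tool axes fwd/left j6 -1.44 T [ 0.14 -0.93  0.09]
```

Call:
{"name": "step_arm", "arguments": {
  "series": [
    {"x": 0,"y": 1.5,"z": 0,"rx": 0,"ry": 0,"rz": 0,"hand": 0.85},
    {"x": 0,"y": 1.5,"z": 0,"rx": 0,"ry": 0,"rz": 0,"hand": 0.85},
    {"x": 0,"y": 0,"z": 0,"rx": 0,"ry": 0,"rz": 0,"hand": 0.85}
  ]
}}

```text
t: 19.48
eef_pos: [0.6518, 0.0814, 0.0456]
eef_rot: [[-0.994, 0.113, 0.001], [0.113, 0.994, 0.0], [-0.001, 0.0, -1.0]]
ft_force: [5.5, -0.5, 5.4]
opening: 0.0234
```

```bash
python3 st.py
```

```text
t 19.48 lane [ 80.  118.7] z 45.6 yaw_rel(tool y vs lane x) 1.575 tilt [-0.001  0.   ] Flane [5.5 0.2 5.4] op 23.4
corner angle 2.549 radius 143.2 err in yaw -0.974 pos in tool axes fwd/left j6 -1.44 T [-0.04 -0.89  0.02]
```

Call:
{"name": "step_arm", "arguments": {
  "series": [
    {"x": 0,"y": 1,"z": 0,"rx": 0,"ry": 0,"rz": 0,"hand": 0.85},
    {"x": 0,"y": 1,"z": 0,"rx": 0,"ry": 0,"rz": 0,"hand": 0.85},
    {"x": 0,"y": 0,"z": 0,"rx": 0,"ry": 0,"rz": 0,"hand": 0.85}
  ]
}}

```text
t: 19.73
eef_pos: [0.6518, 0.0826, 0.0456]
eef_rot: [[-0.994, 0.112, 0.0], [0.112, 0.994, -0.001], [-0.0, -0.001, -1.0]]
ft_force: [5.4, -2.1, 6.5]
opening: 0.0233
```

```bash
python3 st.py; python3 cap.py 21; python3 - <<'E'
from cell import arm;import cv2
cv2.imwrite('pics/wfull21.png',arm.camera('wrist'))
cv2.imwrite('pics/side21.png',cv2.resize(arm.camera('side')[130:240,240:350],None,fx=6,fy=5.4,interpolation=2))
E
```

```text
t 19.73 lane [ 79.9 120. ] z 45.6 yaw_rel(tool y vs lane x) 1.575 tilt [-0.    -0.001] Flane [ 5.6 -1.5  6.5] op 23.3
corner angle 2.554 radius 144.1 err in yaw -0.979 pos in tool axes fwd/left j6 -1.44 T [-0.43 -0.81  0.04]
```

View pics/wfull21.png

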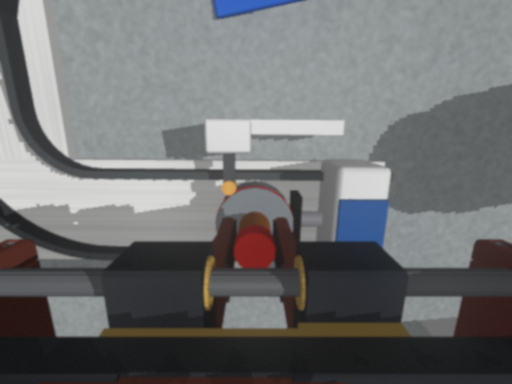

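View pics/side21.png

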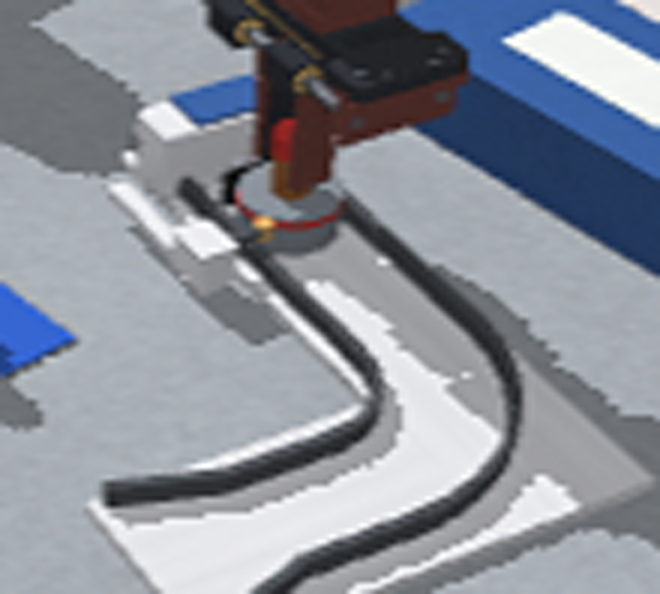

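Call:
{"name": "step_arm", "arguments": {
  "series": [
    {"x": 0,"y": 1,"z": -0.8,"rx": 0,"ry": 0,"rz": 0,"hand": 0.85},
    {"x": 0,"y": 1,"z": 0,"rx": 0,"ry": 0,"rz": 0,"hand": 0.85},
    {"x": 0,"y": 0,"z": 0,"rx": 0,"ry": 0,"rz": 0,"hand": 0.85}
  ]
}}

```text
t: 20.13
eef_pos: [0.6513, 0.0843, 0.0459]
eef_rot: [[-0.994, 0.112, -0.001], [0.112, 0.994, -0.001], [0.001, -0.001, -1.0]]
ft_force: [4.1, -4.0, 4.1]
opening: 0.0236
```

```bash
cat > pin.py <<'E'
from fit import *
from cell import arm
im=arm.camera('wrist');c=arm.get_calibration('wrist')
hsv=cv2.cvtColor(im,cv2.COLOR_BGR2HSV)
m=((hsv[...,0]>10)&(hsv[...,0]<25)&(hsv[...,1]>110)&(hsv[...,2]>130)).astype(np.uint8)
m[235:]=0
k,l,s,ce=cv2.connectedComponentsWithStats(m)
for i in range(1,k):
    if s[i,4]>8: print('pin',s[i],ce[i],w2l(ray(c,*ce[i],.033)))
E
python3 st.py; python3 pin.py
```

```text
t 20.13 lane [ 79.1 121.5] z 45.9 yaw_rel(tool y vs lane x) 1.575 tilt [ 0.001 -0.001] Flane [ 4.6 -3.5  4.1] op 23.6
corner angle 2.564 radius 145.0 err in yaw -0.989 pos in tool axes fwd/left j6 -1.43 T [-0.68 -0.75  0.04]
pin [220 183  15  15 163] [226.94478528 189.42331288] [ 54.12826678 101.17447932]
```

Call:
{"name": "step_arm", "arguments": {
  "series": [
    {"x": 0,"y": 0.5,"z": 0,"rx": 0,"ry": 0,"rz": 0,"hand": 0.85},
    {"x": 0,"y": 0,"z": 0,"rx": 0,"ry": 0,"rz": 0,"hand": 0.78},
    {"x": 0,"y": 0,"z": 0,"rx": 0,"ry": 0,"rz": 0,"hand": 0.7},
    {"x": 0,"y": 0,"z": 0,"rx": 0,"ry": 0,"rz": 0,"hand": 0.64},
    {"x": 0,"y": 0,"z": 0,"rx": 0,"ry": 0,"rz": 0,"hand": 0.64},
    {"x": 0,"y": 0,"z": 0,"rx": 0,"ry": 0,"rz": 0,"hand": 0.64}
  ]
}}

```text
t: 20.68
eef_pos: [0.6499, 0.086, 0.0451]
eef_rot: [[-0.994, 0.113, -0.004], [0.113, 0.994, 0.001], [0.004, 0.0, -1.0]]
ft_force: [-1.0, 0.1, 0.2]
opening: 0.0315
```

```bash
python3 st.py; python3 pin.py; python3 cap.py 22
```

```text
t 20.68 lane [ 77.6 123. ] z 45.1 yaw_rel(tool y vs lane x) 1.575 tilt [0.004 0.   ] Flane [-1.  -0.1  0.2] op 31.5
corner angle 2.579 radius 145.5 err in yaw -1.004 pos in tool axes fwd/left j6 -1.43 T [ 0.04 -0.08 -0.03]
pin [218 186  14  15 161] [224.68944099 192.94409938] [ 55.34712698 101.19526317]
```

View pics/wrist22.png

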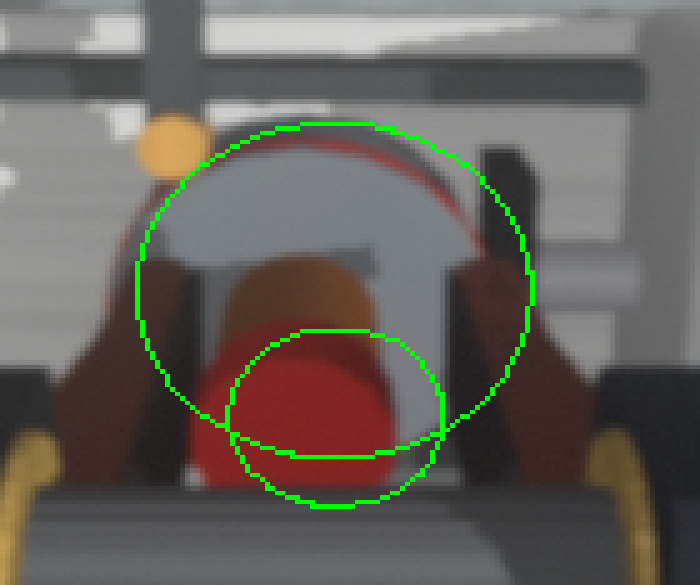

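Call:
{"name": "step_arm", "arguments": {
  "series": [
    {"x": 0,"y": -3,"z": 0,"rx": 0,"ry": 0,"rz": 0,"hand": 0.62},
    {"x": -1.5,"y": 0,"z": 0,"rx": 0,"ry": 0,"rz": 0,"hand": 0.6},
    {"x": 0,"y": 0,"z": 0,"rx": 0,"ry": 0,"rz": 0,"hand": 0.6},
    {"x": 0,"y": 0,"z": 0,"rx": 0,"ry": 0,"rz": 0,"hand": 0.6}
  ]
}}

```text
t: 21.12
eef_pos: [0.6532, 0.0823, 0.0462]
eef_rot: [[-0.994, 0.113, 0.0], [0.113, 0.994, 0.0], [-0.0, 0.0, -1.0]]
ft_force: [-0.8, 0.1, -0.6]
opening: 0.0352
```

```bash
python3 st.py; python3 pin.py; python3 cap.py 23
```

```text
t 21.12 lane [ 81.3 119.9] z 46.2 yaw_rel(tool y vs lane x) 1.575 tilt [-0.  0.] Flane [-0.8  0.  -0.6] op 35.2
corner angle 2.546 radius 144.8 err in yaw -0.971 pos in tool axes fwd/left j6 -1.44 T [ 0.04 -0.1  -0.03]
pin [223 181  14  15 161] [229.44720497 187.54037267] [ 54.8894691  101.31292789]
```

View pics/wrist23.png

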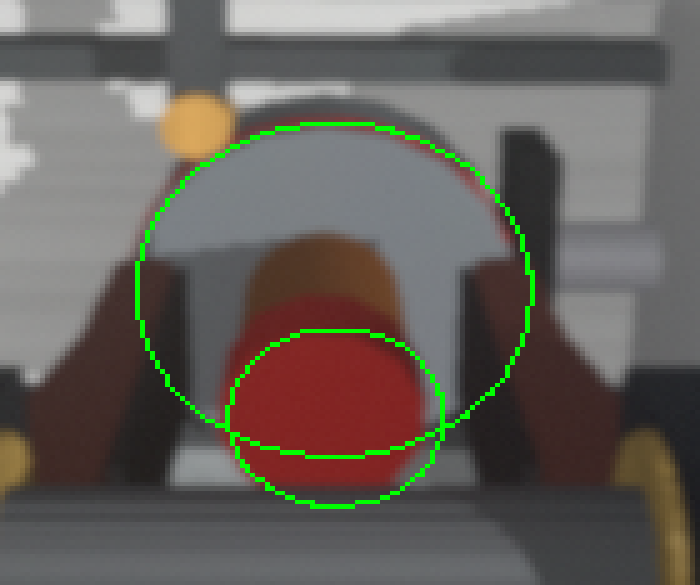

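Call:
{"name": "step_arm", "arguments": {
  "series": [
    {"x": 0,"y": -0.5,"z": -8,"rx": 0,"ry": 0,"rz": 0,"hand": 0.6},
    {"x": 0,"y": 0,"z": -15,"rx": 0,"ry": 0,"rz": 0,"hand": 0.6},
    {"x": 0,"y": 0,"z": -25,"rx": 0,"ry": 0,"rz": 0,"hand": 0.6},
    {"x": 0,"y": 0,"z": -30,"rx": 0,"ry": 0,"rz": 0,"hand": 0.6},
    {"x": 0,"y": -20,"z": -30,"rx": 0,"ry": 0,"rz": 0,"hand": 0.6},
    {"x": -20,"y": -20,"z": -20,"rx": 0,"ry": 0,"rz": 0,"hand": 0.6},
    {"x": 0,"y": 0,"z": 0,"rx": 0,"ry": 0,"rz": 0,"hand": 0.6},
    {"x": 0,"y": 0,"z": 0,"rx": 0,"ry": 0,"rz": 0,"hand": 0.6}
  ]
}}

```text
t: 21.88
eef_pos: [0.6703, 0.0389, 0.1765]
eef_rot: [[-0.993, 0.114, 0.004], [0.114, 0.993, -0.0], [-0.004, 0.0, -1.0]]
ft_force: [-0.7, 0.0, -0.2]
opening: 0.0349
```

```bash
python3 st.py; python3 pin.py; python3 - <<'E'
from fit import *
from cell import arm
cv2.imwrite('pics/wfull24.png',arm.camera('wrist'))
for n in('wrist','side'):
  if n=='side': cv2.imwrite('pics/side24.png',cv2.resize(arm.camera('side')[110:250,150:350],None,fx=4,fy=4,interpolation=2))
  M=np.array(arm.get_calibration(n)['cam_to_world'])
  for t in('carrier_red_mid','carrier_green_mid','carrier_white_mid'):
    for d in arm.place_of(n,t)[:3]:
        p=M@np.append(d['at'],1); print(n,t,round(d['score'],2),p[:3].round(4),w2l(p).round(1))
E
```

```text
t 21.88 lane [103.3  78.7] z 176.5 yaw_rel(tool y vs lane x) 1.573 tilt [-0.004  0.   ] Flane [-0.7 -0.1 -0.2] op 34.9
corner angle 2.222 radius 129.8 err in yaw -0.648 pos in tool axes fwd/left j6 -1.5 T [ 0.09  0.01 -0.01]
pin [272 139   7   9  49] [274.71428571 142.89795918] [ 52.29660349 101.36730007]
wrist carrier_red_mid 0.72 [0.6523 0.08   0.0415] [ 80.7 117.4]
wrist carrier_green_mid 0.25 [0.6514 0.0797 0.0415] [ 79.8 117. ]
side carrier_red_mid 0.84 [0.3217 0.1698 0.0318] [-258.2  168. ]
side carrier_red_mid 0.74 [0.2744 0.2461 0.037 ] [-314.1  238.3]
side carrier_red_mid 0.73 [0.6567 0.0873 0.0448] [ 84.2 125.2]
side carrier_green_mid 0.82 [0.4484 0.1206 0.0325] [-126.6  134. ]
side carrier_green_mid 0.39 [0.4518 0.2831 0.0357] [-142.2  295.8]
side carrier_white_mid 0.68 [0.4526 0.2872 0.0372] [-141.8  299.9]
```

View pics/wfull24.png

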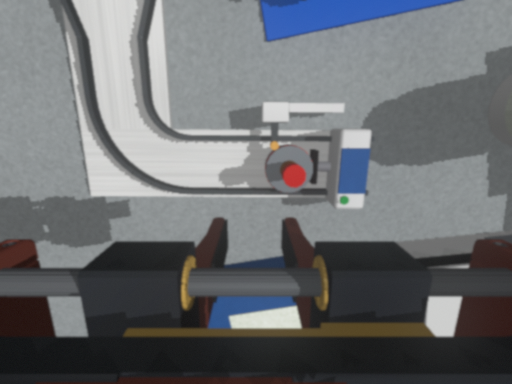

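View pics/side24.png

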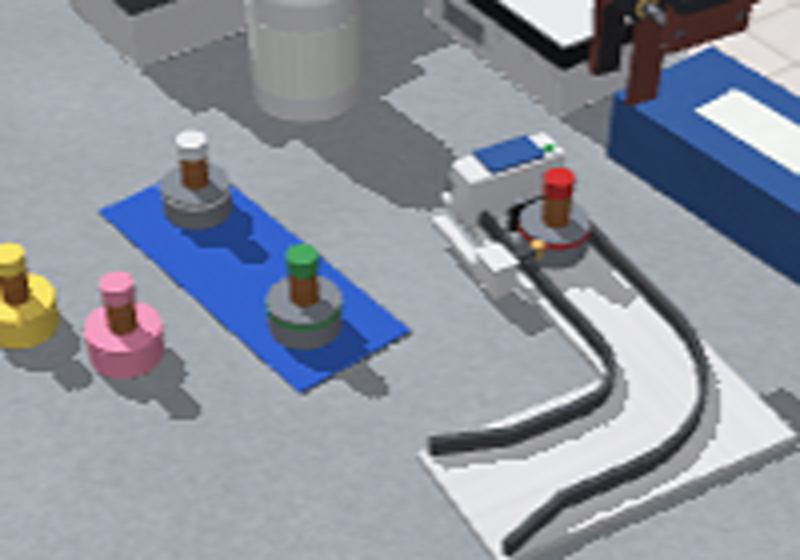

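```bash
python3 - <<'E'
from fit import *
from cell import arm
im=arm.camera('wrist');c=arm.get_calibration('wrist');s=10
x0,y0=250,115;o=cv2.resize(im[y0:y0+60,x0:x0+78],None,fx=s,fy=s,interpolation=0)
def dr(x,y,z,r,col):
    th=np.linspace(0,6.28,40);q=proj(l2w(LP,np.c_[x+r*np.cos(th),y+r*np.sin(th)],z),c)
    cv2.polylines(o,[((q+.5-[x0,y0])*s).astype(np.int32)],True,col,1)
dr(54.5,100.3,.035,5,(255,0,255)); dr(52,100.3,.035,5,(255,255,0))
dr(80,119.3,.036,28,(0,255,0)); dr(80,119.3,.078,12,(0,255,0))
for x in(50,44,110,116):
    q=proj(l2w(LP,[[x,60],[x,140]],.022),c);cv2.line(o,*[tuple(int(v) for v in (p+.5-[x0,y0])*s) for p in q],(0,0,255),1)
cv2.imwrite('pics/z25.png',o)
E
```

```text
(no output)
```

View pics/z25.png

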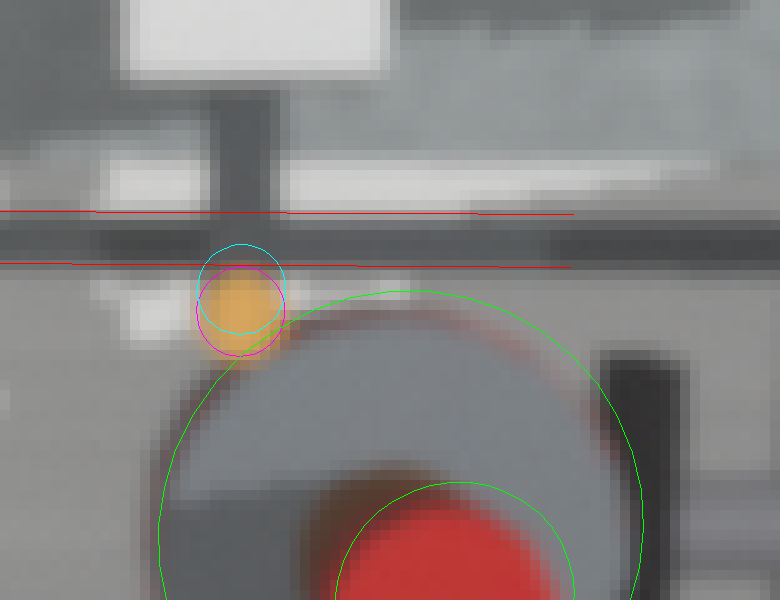

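```bash
python3 -c "
from cell import arm
print(arm.hand_in(), arm.get_obs()['t'])"
```

```text
the job is handed in; nothing more can be done
the job is handed in; nothing more can be done
```

The red-capped carrier is standing in the reading bay between the catch pin and the buffer. I let go, moved the gripper clear and handed the job in at about 22 s. `hand_in()` gives no verdict, so the result is based on my own checks.

**What I did:** I gripped the carrier by its vial and cap and stood it in the mouth. I then slid it round the corner and past the pin at about y = 100, and pressed the buffer to an estimated 4–5 mm before releasing. The sideways and pushing forces I read stayed below about 7 N. The highest reading was 6.5 N upward on the tool, near the buffer.

**Last checks:**
- **Pin:** the final picture shows the pin fully out behind the carrier.
- **Carrier:** it stands upright at about x = 80–82, y = 118 mm in the lane frame. That is about 18 mm past the pin and leaning toward the outer rail.
- **Buffer:** I estimate it is pressed 1 mm or a little more. This is worked out from the positions, because I had no direct reading of the joint.
- **Other objects:** the green and white carriers were found where they started. I did not re-measure the marker and tub, but the arm never went near them.

**Checks that disagreed:**
- **Fingertips:** pictures and touch both showed the fingertips about level with the TCP, not 25 mm ahead as stated. I set the grip height by sight and force instead.
- **Side-camera estimate:** the network put the final position at (84, 125). The wrist camera gave (81, 117), which agreed with my own projection, so I relied on the wrist camera.
- **Pin reading:** a colour-blob reading of the pin from further away was about 2 mm off (x = 52.3). A close overlay matched the fully-out position.

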